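# Clear the control box and hold its recessed reset button down with the stylus

## Robot

A 6-joint arm with a two-finger parallel gripper is mounted at the origin on the work surface. World frame = base frame: x ahead of the robot, y to its left, z up, the work surface at z = 0. Lengths are in m, angles in degrees, forces in N, time in s.
With the tool pointing down it reaches from about 0.25 to 0.8 m from the base axis. Payload 3.9 kg.
Tool frame: the origin (TCP) lies midway between the tips of the shut fingers; the grasp point (between the pads) lies 19 mm behind it (r.pinch_z is the distance from the TCP to the grasp point, in m); z points along the fingers, y is the direction in which the jaws open and shut (so a half turn about z gives the same grasp; the last joint's range is limited). The gripper opens to 85 mm and grips with 20 to 120 N. Pads are 22 mm wide; open, the fingers measure 114 mm over their backs; the gripper's body (76 mm by 85 mm) begins 54 mm behind the grasp point. The pads swing forward as they close: fully open they stand 13 mm farther back than shut.
Start: joints at [-73.281, 14.897, -7.913, 67.191, 0, 90], TCP at [0.151, -0.503, 0.231] pointing down, gripper open.
Joint ranges: [-159.42, 159.42], [-47.68, 98.78], [-73.54, 78.23], [-108.79, 121.32], [-90, 84.71], [-180, 180]. Speed limits (degrees/s): [147.25, 147.25, 180, 180, 180, 180].

## Interface

Orientations are given as [roll, pitch, yaw] about the fixed x, y, z axes, in that order (R = Rz(yaw) Ry(pitch) Rx(roll)).
In Python, from workcell import r gives the robot as it stands.
- The arm moves only by the shell command python3 -m jog 'ROWS'. ROWS is JSON, a list of rows, each an object of numbers: "tx", "ty", "tz": the shift along the tool's x, y, z scaled (see below); "rx", "ry", "rz": the turn, a rotation vector about the tool's x, y, z scaled (see below); "gripper": the opening, from 0 (shut) to 1 (fully open). In form: [{"tx": .., "ty": .., "tz": .., "rx": .., "ry": .., "rz": .., "gripper": ..}, ...]. A call has 1 to 10 rows; each row shifts and turns the commanded pose from where the row before left it, along the tool's axes as they then stand; what a row does not reach is not made up. The controller multiplies each number of a shift by 0.075 m and each number of a turn by pi rad. A row lasts 1/12 s, in which the tool goes at most 41.7 mm and 7.16 degrees, less where a joint would pass 70% of its speed; a pose out of reach is approached as far as the arm can. A call with a number of a shift or a turn outside -1 to 1 is refused whole. A call with a gripper value outside its range is refused whole. The fingers move at their own pace and stop on an object; the grip force is fixed at half the most. Time passes only in rows, so rows that do not move let the fingers close. It gives the time, the measured TCP pose, the force and the opening at its end, in the units of the state.
- r.sense(): the state, without advancing time (a new reading comes with each control period).
- r.read_camera(name): name is "side" or "top"; returns the picture (400x640x3 uint8, blue, green, red); there is no depth.
- r.camera_params(name): a dict with "K" (3x3 intrinsics, pixels), "k1" (the pictures are not rectified: a ray, as slopes to the right and down, at radius r is drawn at 1 + k1 r^2 times it, then the intrinsics apply), "world_from_camera" (4x4, takes a point from camera to world coordinates). Camera axes: x right, y down, z forward; pixel columns grow to the right and rows downward; lengths in m; the calibration is good to about 2 mm. A picture is of the moment at which its call begins. camera_params takes no time and is no camera call.
- r.job_done(): hands the job in, once; it reports no verdict.
The state is a dict: "time": time; "joint_pos": joint angles; "dq": joint speeds; "joint_efforts": joint torques, N m; "ee_pos": TCP position; "eef_rot": TCP orientation; "ft_force": force on the tool from outside, world axes, zero at the start; "wrist_torque": the same for the moment, N m; "finger_gap": finger opening in m.
Only numpy, scipy, OpenCV 4.12 (cv2) and the standard library are available. Lean on these libraries where they do the work, as an engineer would, in place of code of your own. Each camera call takes 0.05 s, during which the arm holds its last target.

## Task

The dust extractor has tripped, but two screw cartons left piled on its grey control box cover the reset hole. Move the upper (yellow-banded) carton squarely onto the green-banded carton that stands on the bench, then the blue-banded one squarely on top of it, and let them go. Then take the stylus out of its wooden stand, reach it upright through the orange-ringed hole in the control box and push the red reset button fully down; finish still gripping the stylus and holding the button down, and leave the green-banded carton, the glue bottle, the wax tin and the chisel where they stand.

Things in the scene. Friction and masses are not known exactly. Their poses are not given: they have to be found in the camera images.
- control_box: grey steel control box fixed to the bench, 160 (x) by 220 (y) by 85 (z) mm; origin at the centre of its underside, z up, its knob and lamps look to its -x. The reset hole in its top lies at (0, +40) mm of its x, y
- reset_hole (a point): centre of the reset hole's mouth, in the plane of the control box's top (85 mm above the bench). Round upright hole of 18 mm diameter ringed in orange (ring 33 mm across, flush). The red reset button, 17.6 mm across, fills the bottom of the hole, its face 30 mm below the mouth. Covered by the two cartons at the start
- reset_button (a joint): travel of the spring reset button in m: 0 = out, 0.006 = fully down against its stop; grows as it is pushed straight down. It takes about 1.8 N to start and 6 N fully down and springs back when let go; it counts as down above 0.0045
- carton_upper: closed cardboard screw carton, 84 (x) by 56 (y) by 44 (z) mm, about 0.3 kg, with a 40 mm wide yellow band across its middle, over top and long sides; lies on carton_lower at the start; origin at the centre of its underside, z up, x along its long side
- carton_lower: closed cardboard screw carton, 84 (x) by 56 (y) by 44 (z) mm, about 0.3 kg, with a 40 mm wide blue band across its middle, over top and long sides; lies on the control box over the reset hole at the start; origin at the centre of its underside, z up, x along its long side
- carton_base: closed cardboard screw carton, 84 (x) by 56 (y) by 44 (z) mm, about 0.3 kg, with a 40 mm wide green band across its middle, over top and long sides; stands on the bench, the foot of the column; origin at the centre of its underside, z up, x along its long side
- stand: dark wooden block fixed to the bench, 90 by 90 by 70 mm, with one upright hole of 11 mm diameter in the middle of its top, 64 mm deep; origin at the centre of its underside, z up
- stylus: reset stylus, 70 g, standing upright in the stand: straight steel shaft of 8 mm diameter and 60 mm length with a blunt lower end, above it a square light wooden handle 20 by 20 mm and 75 mm tall with a red end. Origin at the tip (lower end of the shaft), z up along the shaft, x and y square to the handle's faces; the handle reaches from 60 to 135 mm above the origin. Its shoulder rests on the stand's top, so the tip starts 10 mm above the bench
- glue_bottle: white glue bottle, 52 mm across, 130 mm tall, orange cap; origin at the centre of its underside. Leave alone
- wax_tin: round brass-coloured wax tin with a white lid, 68 mm across, 34 mm tall; origin at the centre of its underside. Leave alone
- chisel: chisel lying flat, about 220 mm long, 24 mm wide, 22 mm tall, blade to its +x; origin underneath where the handle meets the ferrule, 110 mm from both ends. Leave alone
Things that resemble listed ones, but are neither listed nor needed, are in the scene too. Leave any pink or purple look-alike of the carton_lower alone.

How it is judged (in metres and radians):
On the way, in this order (a step that is already met when the one before it is completed fails the run):
1. the yellow-banded carton lies squarely on the green-banded one, let go (horizontal distance between carton_upper and carton_base below 0.01 m and z of carton_upper in the frame of carton_base between 0.038 and 0.05 m and angle between the x axis of carton_upper and the x axis of carton_base, either way round below 0.17 rad and angle between each of carton_upper, carton_base's own z axis and vertical below 0.08 rad and linear speed of carton_upper below 0.02 m/s and contact force between the fingers and carton_upper below 0.1 N), for 0.2 s.
2. the blue-banded carton lies squarely on the yellow-banded one, let go (all of step 1 and horizontal distance between carton_lower and carton_upper below 0.01 m and z of carton_lower in the frame of carton_upper between 0.038 and 0.05 m and angle between the x axis of carton_lower and the x axis of carton_upper, either way round below 0.17 rad and angle between carton_lower's own z axis and vertical below 0.08 rad and linear speed of carton_lower below 0.02 m/s and contact force between the fingers and carton_lower below 0.1 N), for 0.2 s.
3. the stylus is gripped and lifted clear of its stand (z of stylus in the frame of stand above 0.072 m and contact force between the fingers and stylus above 2 N), for 0.1 s.
At the end, for the whole second after the job is handed in: Cartons stacked green, yellow, blue from the bench, each within 10 mm and 0.17 rad of the one below, level, at rest, let go; the gripped stylus, within 0.26 rad of upright, reaches through the hole and holds the button down (over 4.5 of 6 mm, over 2 N) through the last second (all of step 2 and value of joint reset_button above 0.0045 m and contact force between the fingers and stylus above 2 N and contact force between stylus and control_box above 2 N and horizontal distance between stylus and reset_hole below 0.009 m and z of stylus in the frame of reset_hole below -0.028 m and angle between stylus's own z axis and vertical below 0.26 rad and contact force between stylus and stand below 0.1 N); the arm keeps its last pose, push and grip.
It fails at once if the green-banded carton is moved more than 30 mm or tipped over (distance of carton_base from where it was at the start of the episode above 0.03 m or angle between carton_base's own z axis and vertical above 0.5 rad).
It fails at once if the glue bottle is moved more than 30 mm or tipped over (distance of glue_bottle from where it was at the start of the episode above 0.03 m or angle between glue_bottle's own z axis and vertical above 0.5 rad).
It fails at once if the wax tin is moved more than 30 mm or tipped over (distance of wax_tin from where it was at the start of the episode above 0.03 m or angle between wax_tin's own z axis and vertical above 0.5 rad).
It fails at once if the chisel is moved more than 30 mm or tipped over (distance of chisel from where it was at the start of the episode above 0.03 m or angle between chisel's own z axis and vertical above 0.5 rad).
It also fails if it takes over 72 s, if anything falls off the work surface, if the arm or the gripper's body presses on something with over 40 N, if the wrist force passes 120 N, or if a joint passes its speed limit or range.

## Working session

There is one attempt and no reset: what is moved stays moved. The work goes in short steps, Python scripts to look and compute and a shell command to move; the robot and the scene stay as the last step left them, time stands still between calls to the robot, and variables do not carry over. Pictures are saved under pics/ and viewed, and the job is handed in when it is done.

```bash
ls; mkdir -p pics
python3 - <<'E'
from workcell import r
import cv2
print(r.sense(), r.pinch_z)
for n in("side","top"):
    print(n,r.camera_params(n)); cv2.imwrite(f"pics/{n}0.png",r.read_camera(n))
E
```

```text
pics
{'time': 0.0, 'joint_pos': array([-7.32815513e+01,  1.49353136e+01, -7.98909934e+00,  6.71899820e+01,
        8.73302015e-04,  8.99997707e+01]), 'dq': array([-0.06341994,  0.02668541, -0.03160654,  0.02456998,  0.06470147,
       -0.00139328]), 'joint_efforts': array([ 1.17277941e-03, -4.05678821e+01,  2.53922296e+01,  1.88823184e-02,
       -2.42302877e-05, -6.33698747e-06]), 'ee_pos': array([ 0.1508265 , -0.50212645,  0.23044669]), 'eef_rot': array([-1.79885605e+02, -8.73758182e-04,  1.67186763e+01]), 'ft_force': array([-0.25870579,  0.17134682,  0.46675363]), 'wrist_torque': array([ 0.01959333, -0.01028763,  0.05066981]), 'finger_gap': 0.08517967737691128} 0.0187
side {'K': array([[434.85878301,   0.        , 318.91750229],
       [  0.        , 434.85878301, 204.51877322],
       [  0.        ,   0.        ,   1.        ]]), 'k1': 0.041071324955009404, 'world_from_camera': array([[-0.98903371, -0.09474665,  0.11329339,  0.46650787],
       [-0.14768306,  0.64186303, -0.75246366,  0.78374052],
       [-0.00142543, -0.76094344, -0.64881665,  0.76616537],
       [ 0.        ,  0.        ,  0.        ,  1.        ]])}
top {'K': array([[372.74544404,   0.        , 319.19894041],
       [  0.        , 372.74544404, 200.31310684],
       [  0.        ,   0.        ,   1.        ]]), 'k1': 0.006693346481075678, 'world_from_camera': array([[-0.02934076, -0.98475479,  0.17145589,  0.41905199],
       [-0.999407  ,  0.02580867, -0.02279387,  0.01429468],
       [ 0.01802132, -0.17202301, -0.98492808,  0.91561782],
       [ 0.        ,  0.        ,  0.        ,  1.        ]])}
```

View pics/side0.png

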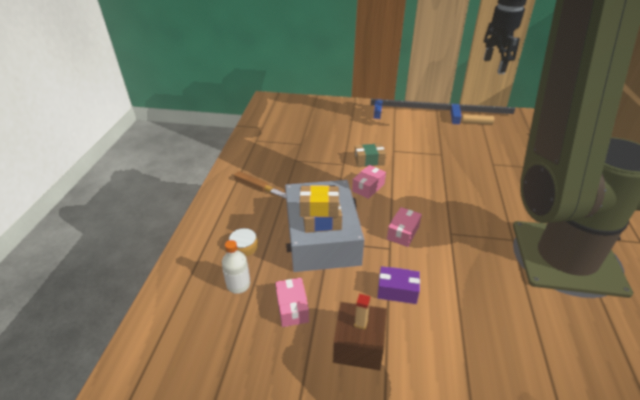

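View pics/top0.png

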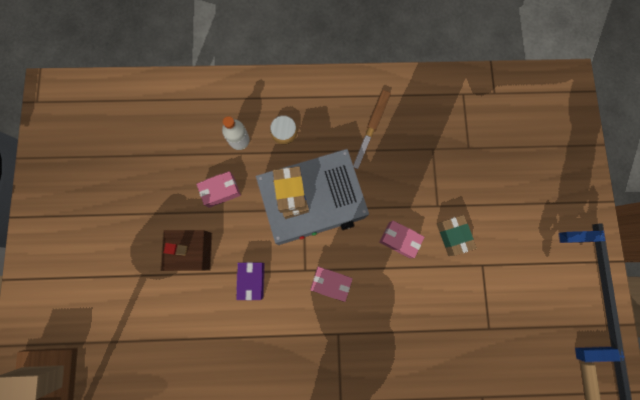

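The scene is clear in both views: yellow on blue at top (290,190), green at (458,235), stand at (186,250) and control box at (312,195). I'll zoom in next.

```bash
cat > h.py <<'E'
import numpy as np, cv2
from workcell import r
def ray(n,uv):
    p=r.camera_params(n);K=p["K"];T=p["world_from_camera"]
    uv=np.atleast_2d(np.float64(uv)).reshape(-1,1,2)
    d=cv2.undistortPoints(uv,K,np.array([p["k1"],0,0,0,0.]))[:,0]
    v=np.c_[d,np.ones(len(d))]@T[:3,:3].T
    return T[:3,3],v
def onz(n,uv,z):
    c,v=ray(n,uv); return c+v*((z-c[2])/v[:,2])[:,None]
def proj(n,P):
    p=r.camera_params(n);T=np.linalg.inv(p["world_from_camera"])
    q=np.atleast_2d(P)@T[:3,:3].T+T[:3,3]; s=q[:,:2]/q[:,2:]
    s=s*(1+p["k1"]*(s**2).sum(1,keepdims=True))
    return s*[p["K"][0,0],p["K"][1,1]]+p["K"][:2,2]
def tri(uvs,uvt):
    c1,v1=ray("side",uvs);c2,v2=ray("top",uvt);v1=v1[0]/np.linalg.norm(v1);v2=v2[0]/np.linalg.norm(v2)
    A=np.c_[v1,-v2];s=np.linalg.lstsq(A,c2-c1,rcond=None)[0]
    a=c1+s[0]*v1;b=c2+s[1]*v2
    return (a+b)/2,np.linalg.norm(a-b)
E
python3 - <<'E'
import cv2
t=cv2.imread("pics/top0.png");s=cv2.imread("pics/side0.png")
def z(im,x0,y0,w,h,f,n): cv2.imwrite(n,cv2.resize(im[y0:y0+h,x0:x0+w],None,fx=f,fy=f,interpolation=cv2.INTER_CUBIC))
z(t,250,140,130,110,6,"pics/t_box.png")
z(t,150,225,70,55,6,"pics/t_stand.png")
z(t,430,205,60,60,6,"pics/t_green.png")
z(s,275,130,130,150,4,"pics/s_box.png")
z(s,320,280,80,95,5,"pics/s_stand.png")
E
```

```text
(no output)
```

View pics/t_box.png

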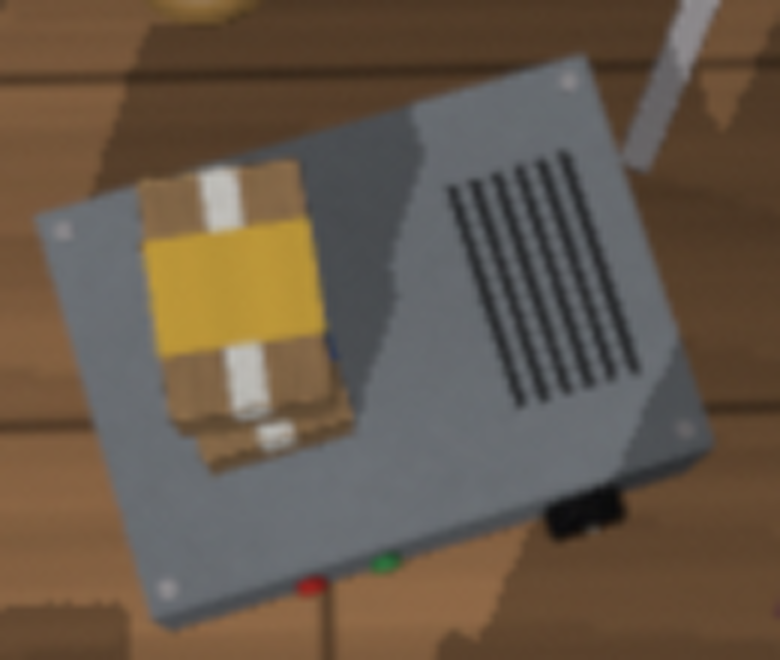

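View pics/t_stand.png

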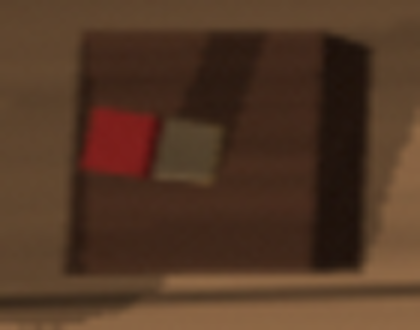

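View pics/t_green.png

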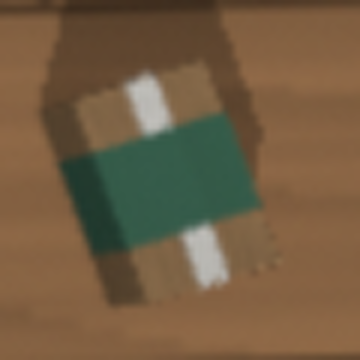

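View pics/s_box.png

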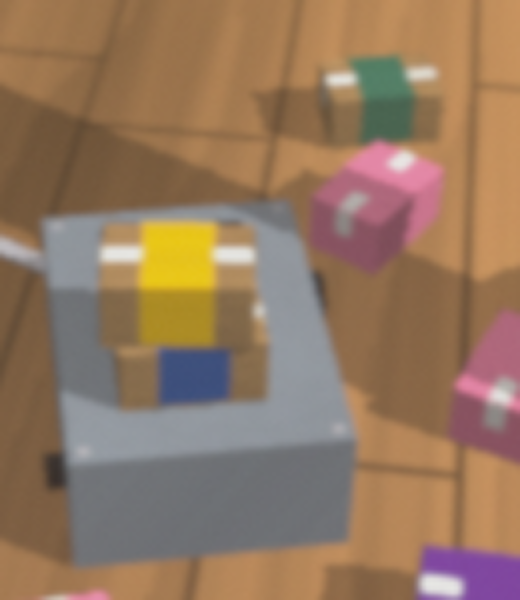

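View pics/s_stand.png

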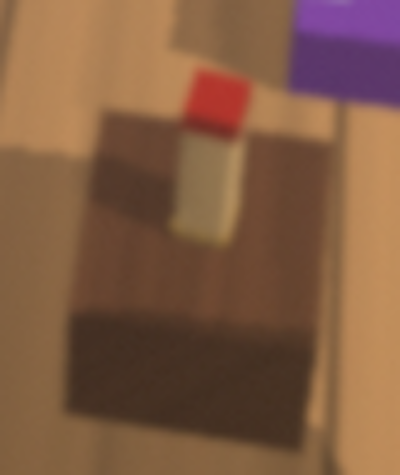

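Run:
```python
from h import *
np.set_printoptions(precision=4,suppress=True)
def Z(pts,x0,y0,f): return (np.float64(pts)+.5)/f-.5+[x0,y0]
def rep(name,P,orderx=False):
    c=P[:,:2].mean(0); print(name,c, "edges",[np.round(np.linalg.norm(P[(i+1)%4]-P[i]),4) for i in range(4)],
     "ang",[np.round(np.degrees(np.arctan2(*(P[(i+1)%4]-P[i])[1::-1])),1) for i in range(4)])
rep("yel top",onz("top",Z([(138,180),(297,158),(335,400),(172,422)],250,140,6),.173))
rep("yel band",onz("top",Z([(145,240),(308,217),(327,330),(160,356)],250,140,6),.173))
rep("screws",onz("top",Z([(63,231),(569,81),(685,429),(167,589)],250,140,6),.085))
rep("boxcorn",onz("top",Z([(35,215),(585,55),(712,450),(155,615)],250,140,6),.085))
rep("screwside?",onz("side",Z([(57,227),(84,451),(338,428),(270,210)],275,130,4),.085))
rep("green top",onz("top",Z([(78,101),(207,62),(278,260),(147,302)],430,205,6),.044))
rep("green band",onz("top",Z([(103,152),(222,115),(262,209),(137,249)],430,205,6),.044))
rep("green band wide",onz("side",Z([(349,66),(399,57),(411,88),(361,93)],275,130,4),.044))
rep("yel band side",onz("side",Z([(141,222),(215,223),(216,285),(139,284)],275,130,4),.173))
rep("red top",onz("top",Z([(93,106),(158,115),(148,178),(82,168)],150,225,6),.145))
rep("stand",onz("top",Z([(83,30),(322,35),(315,270),(72,270)],150,225,6),.07))
rep("red side",onz("side",Z([(196,70),(252,79),(243,130),(185,118)],320,280,5),.145))
rep("stand side",onz("side",Z([(106,110),(330,135),(318,340),(70,312)],320,280,5),.07))
# blue lower edge side on box top
print(onz("side",Z([(120,408),(267,399)],275,130,4),.085), onz("side",Z([(116,348),(267,340)],275,130,4),.129))
print(onz("top",Z([(212,474),(353,432)],250,140,6),.129))
```

```text
yel top [0.5759 0.058 ] edges [np.float64(0.0547), np.float64(0.0849), np.float64(0.055), np.float64(0.0844)] ang [np.float64(-83.3), np.float64(-172.5), np.float64(96.3), np.float64(7.3)]
yel band [0.5771 0.0581] edges [np.float64(0.0559), np.float64(0.0397), np.float64(0.0569), np.float64(0.0404)] ang [np.float64(-83.2), np.float64(-171.9), np.float64(97.5), np.float64(6.7)]
screws [0.5775 0.0118] edges [np.float64(0.2023), np.float64(0.142), np.float64(0.2024), np.float64(0.142)] ang [np.float64(-74.4), np.float64(-164.4), np.float64(105.6), np.float64(15.5)]
boxcorn [0.5772 0.0115] edges [np.float64(0.22), np.float64(0.1607), np.float64(0.2165), np.float64(0.159)] ang [np.float64(-74.6), np.float64(-165.1), np.float64(104.9), np.float64(16.1)]
screwside? [0.5772 0.0123] edges [np.float64(0.2004), np.float64(0.1414), np.float64(0.2008), np.float64(0.137)] ang [np.float64(105.7), np.float64(-164.3), np.float64(-73.0), np.float64(15.8)]
green top [ 0.4803 -0.3323] edges [np.float64(0.0544), np.float64(0.0809), np.float64(0.0548), np.float64(0.0815)] ang [np.float64(-75.0), np.float6
[... 848 characters left out ...]
31] edges [np.float64(0.0892), np.float64(0.0869), np.float64(0.0889), np.float64(0.0886)] ang [np.float64(-92.8), np.float64(179.7), np.float64(88.3), np.float64(-0.2)]
red side [0.4602 0.305 ] edges [np.float64(0.0199), np.float64(0.0223), np.float64(0.0203), np.float64(0.0213)] ang [np.float64(177.1), np.float64(85.3), np.float64(-5.8), np.float64(-95.9)]
stand side [0.4605 0.303 ] edges [np.float64(0.0867), np.float64(0.0887), np.float64(0.0883), np.float64(0.0897)] ang [np.float64(-179.2), np.float64(89.0), np.float64(1.4), np.float64(-92.0)]
[[0.6034 0.0914 0.085 ]
 [0.5224 0.072  0.085 ]] [[0.6048 0.09   0.129 ]
 [0.5239 0.0714 0.129 ]]
[[0.5186 0.0699 0.129 ]
 [0.5322 0.0198 0.129 ]]
```

```bash
cat > plan.py <<'E'
import sys,numpy as np
from scipy.spatial.transform import Rotation as R
from workcell import r
x,y,z,yaw=map(float,sys.argv[1:5])
s=r.sense();p=s["ee_pos"];Rc=R.from_euler("xyz",s["eef_rot"],degrees=True)
Rt=R.from_euler("xyz",[180,0,yaw],degrees=True)
rv=(Rc.inv()*Rt).as_rotvec()/np.pi
print("t",round(s["time"],2),"pos",p.round(4),"rot",s["eef_rot"].round(2),"F",s["ft_force"].round(1),"gap",round(s["finger_gap"],4))
d=np.array([x,y,z])-p
print("turn total",rv.round(4),"deg",(rv*180).round(2))
print("shift total after turn",(Rt.inv().apply(d)/.075).round(3),"| before turn",(Rc.inv().apply(d)/.075).round(3),"dist",np.linalg.norm(d).round(4))
E
python3 plan.py 0.576 0.058 0.24 7.2
```

```text
t 0.1 pos [ 0.1509 -0.5022  0.2306] rot [-179.9    -0.     16.72] F [ 1.   0.2 -0.2] gap 0.0854
turn total [-0.0006  0.      0.0529] deg [-0.1   0.01  9.52]
shift total after turn [ 6.56  -6.7   -0.126] | before turn [ 7.578 -5.523 -0.116] dist 0.7033
```

```bash
python3 -m jog '[{"rz":0.0265,"gripper":1},{"rz":0.0264,"gripper":1},{"tx":0.364,"ty":-0.372,"gripper":1},{"tx":0.364,"ty":-0.372,"gripper":1},{"tx":0.364,"ty":-0.372,"gripper":1},{"tx":0.364,"ty":-0.372,"gripper":1},{"tx":0.364,"ty":-0.372,"gripper":1},{"tx":0.364,"ty":-0.372,"gripper":1},{"tx":0.364,"ty":-0.372,"gripper":1},{"tx":0.364,"ty":-0.372,"gripper":1}]'; python3 -m jog '[{"tx":0.364,"ty":-0.372,"gripper":1},{"tx":0.364,"ty":-0.372,"gripper":1},{"tx":0.364,"ty":-0.372,"gripper":1},{"tx":0.364,"ty":-0.372,"gripper":1},{"tx":0.364,"ty":-0.372,"gripper":1},{"tx":0.364,"ty":-0.372,"gripper":1},{"tx":0.364,"ty":-0.372,"gripper":1},{"tx":0.364,"ty":-0.372,"gripper":1},{"tx":0.2,"ty":-0.2,"gripper":1},{"gripper":1}]'; python3 plan.py 0.576 0.058 0.136 7.2
```

```text
t 0.1 pos [ 0.1509 -0.5022  0.2306] rot [-179.9    -0.     16.72] F [ 1.   0.2 -0.2] gap 0.0854
turn total [-0.0006  0.      0.0529] deg [-0.1   0.01  9.52]
shift total after turn [ 6.56  -6.7    1.261] | before turn [ 7.578 -5.521  1.271] dist 0.7096invalid input at $[0]: expected keys tx, ty, tz, rx, ry, rz, gripper
invalid input at $[0]: expected keys tx, ty, tz, rx, ry, rz, gripper
```

```bash
python3 -m jog '[{"tx":0,"ty":0,"tz":0,"rx":0,"ry":0,"rz":0.0265,"gripper":1},{"tx":0,"ty":0,"tz":0,"rx":0,"ry":0,"rz":0.0264,"gripper":1},{"tx":0.364,"ty":-0.372,"tz":0,"rx":0,"ry":0,"rz":0,"gripper":1},{"tx":0.364,"ty":-0.372,"tz":0,"rx":0,"ry":0,"rz":0,"gripper":1},{"tx":0.364,"ty":-0.372,"tz":0,"rx":0,"ry":0,"rz":0,"gripper":1},{"tx":0.364,"ty":-0.372,"tz":0,"rx":0,"ry":0,"rz":0,"gripper":1},{"tx":0.364,"ty":-0.372,"tz":0,"rx":0,"ry":0,"rz":0,"gripper":1},{"tx":0.364,"ty":-0.372,"tz":0,"rx":0,"ry":0,"rz":0,"gripper":1},{"tx":0.364,"ty":-0.372,"tz":0,"rx":0,"ry":0,"rz":0,"gripper":1},{"tx":0.364,"ty":-0.372,"tz":0,"rx":0,"ry":0,"rz":0,"gripper":1}]'; python3 plan.py 0.576 0.058 0.24 7.2
```

```text
time: 0.93
ee_pos: [0.3402, -0.2521, 0.2311]
eef_rot: [-180.0, 0.0, 7.2]
ft_force: [1.1, 0.3, -0.1]
finger_gap: 0.0854
t 0.93 pos [ 0.3402 -0.2521  0.2311] rot [-1.7998e+02  2.0000e-02  7.1800e+00] F [ 1.1  0.3 -0.1] gap 0.0854
turn total [-0.0001  0.0001 -0.0001] deg [-0.02  0.02 -0.02]
shift total after turn [ 3.638 -3.709 -0.119] | before turn [ 3.636 -3.71  -0.119] dist 0.3897
```

```bash
python3 -m jog '[{"tx":0.364,"ty":-0.371,"tz":0,"rx":0,"ry":0,"rz":0,"gripper":1},{"tx":0.364,"ty":-0.371,"tz":0,"rx":0,"ry":0,"rz":0,"gripper":1},{"tx":0.364,"ty":-0.371,"tz":0,"rx":0,"ry":0,"rz":0,"gripper":1},{"tx":0.364,"ty":-0.371,"tz":0,"rx":0,"ry":0,"rz":0,"gripper":1},{"tx":0.364,"ty":-0.371,"tz":0,"rx":0,"ry":0,"rz":0,"gripper":1},{"tx":0.364,"ty":-0.371,"tz":0,"rx":0,"ry":0,"rz":0,"gripper":1},{"tx":0.364,"ty":-0.371,"tz":0,"rx":0,"ry":0,"rz":0,"gripper":1},{"tx":0.364,"ty":-0.371,"tz":0,"rx":0,"ry":0,"rz":0,"gripper":1},{"tx":0.364,"ty":-0.371,"tz":0,"rx":0,"ry":0,"rz":0,"gripper":1},{"tx":0.364,"ty":-0.371,"tz":0,"rx":0,"ry":0,"rz":0,"gripper":1}]'; python3 plan.py 0.576 0.058 0.136 7.2;python3 - <<'E'
from h import *
s=r.read_camera("side");cv2.imwrite("pics/s1.png",cv2.resize(s[130:290,255:405],None,fx=4,fy=3.75))
E
```

```text
time: 1.77
ee_pos: [0.5763, 0.0581, 0.2308]
eef_rot: [180.0, 0.0, 7.2]
ft_force: [0.2, -0.7, -0.1]
finger_gap: 0.0853
t 1.77 pos [0.5763 0.0581 0.2308] rot [1.7999e+02 5.0000e-02 7.2200e+00] F [ 0.2 -0.7 -0.1] gap 0.0853
turn total [0.0001 0.0003 0.0001] deg [0.01 0.05 0.02]
shift total after turn [-4.000e-03  1.000e-03  1.264e+00] | before turn [-2.000e-03  1.000e-03  1.264e+00] dist 0.0948
```

View pics/s1.png

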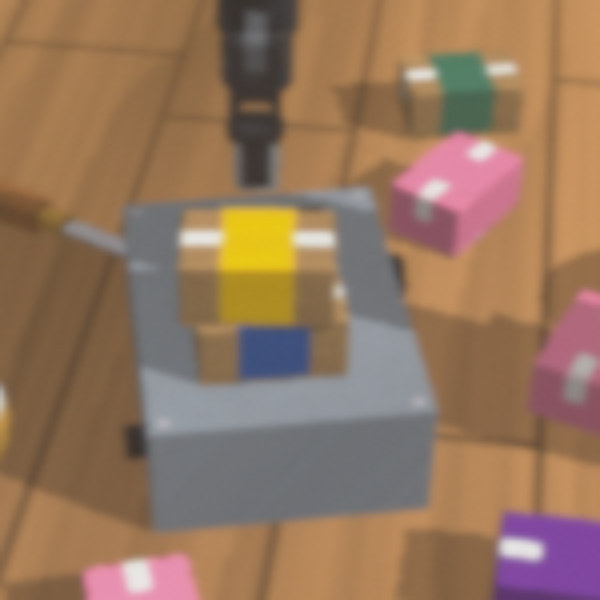

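Gripper fingers at (256,165) in the crop are lined up with the yellow band centre (258,230). I'll descend and grip.

```bash
python3 -m jog '[{"tx":0,"ty":0,"tz":0.35,"rx":0,"ry":0,"rz":0,"gripper":1},{"tx":0,"ty":0,"tz":0.35,"rx":0,"ry":0,"rz":0,"gripper":1},{"tx":0,"ty":0,"tz":0.3,"rx":0,"ry":0,"rz":0,"gripper":1},{"tx":0,"ty":0,"tz":0.2,"rx":0,"ry":0,"rz":0,"gripper":1},{"tx":0,"ty":0,"tz":0.06,"rx":0,"ry":0,"rz":0,"gripper":1},{"tx":0,"ty":0,"tz":0,"rx":0,"ry":0,"rz":0,"gripper":1}]'; python3 -m jog '[{"tx":0,"ty":0,"tz":0,"rx":0,"ry":0,"rz":0,"gripper":0},{"tx":0,"ty":0,"tz":0,"rx":0,"ry":0,"rz":0,"gripper":0},{"tx":0,"ty":0,"tz":0,"rx":0,"ry":0,"rz":0,"gripper":0},{"tx":0,"ty":0,"tz":0,"rx":0,"ry":0,"rz":0,"gripper":0},{"tx":0,"ty":0,"tz":0,"rx":0,"ry":0,"rz":0,"gripper":0},{"tx":0,"ty":0,"tz":0,"rx":0,"ry":0,"rz":0,"gripper":0}]'; python3 plan.py 0.576 0.058 0.136 7.2
```

```text
time: 2.32
ee_pos: [0.5742, 0.056, 0.1351]
eef_rot: [-180.0, 0.2, 7.2]
ft_force: [0.6, -0.3, -0.9]
finger_gap: 0.0854
time: 2.82
ee_pos: [0.5771, 0.0566, 0.1387]
eef_rot: [-180.0, -0.2, 7.2]
ft_force: [-0.7, 0.8, 5.4]
finger_gap: 0.0553
t 2.82 pos [0.5771 0.0566 0.1387] rot [-179.98   -0.22    7.2 ] F [-0.7  0.8  5.4] gap 0.0553
turn total [-0.0001 -0.0012  0.    ] deg [-0.02 -0.22  0.  ]
shift total after turn [-0.013 -0.02   0.036] | before turn [-0.013 -0.02   0.036] dist 0.0032
```

```bash
python3 -m jog '[{"tx":0,"ty":0,"tz":-0.1,"rx":0,"ry":0,"rz":0,"gripper":0},{"tx":0,"ty":0,"tz":-0.3,"rx":0,"ry":0,"rz":0,"gripper":0},{"tx":0,"ty":0,"tz":-0.4,"rx":0,"ry":0,"rz":0,"gripper":0},{"tx":0,"ty":0,"tz":-0.3,"rx":0,"ry":0,"rz":0,"gripper":0},{"tx":0,"ty":0,"tz":-0.1,"rx":0,"ry":0,"rz":0,"gripper":0},{"tx":0,"ty":0,"tz":0,"rx":0,"ry":0,"rz":-0.022,"gripper":0},{"tx":0,"ty":0,"tz":0,"rx":0,"ry":0,"rz":-0.0205,"gripper":0},{"tx":0,"ty":0,"tz":0,"rx":0,"ry":0,"rz":0,"gripper":0}]'; python3 plan.py 0.480 -0.333 0.18 14.8;python3 - <<'E'
from h import *
s=r.read_camera("side");cv2.imwrite("pics/s2.png",cv2.resize(s[100:290,255:405],None,fx=4,fy=3.15))
t=r.read_camera("top");cv2.imwrite("pics/t2.png",cv2.resize(t[140:250,250:380],None,fx=6,fy=5.45))
E
```

```text
time: 3.48
ee_pos: [0.5752, 0.056, 0.2261]
eef_rot: [180.0, 0.1, 14.9]
ft_force: [0.0, -0.1, -2.9]
finger_gap: 0.055
t 3.48 pos [0.5752 0.056  0.2261] rot [1.80e+02 9.00e-02 1.49e+01] F [ 0.  -0.1 -2.9] gap 0.055
turn total [0.     0.0005 0.0005] deg [0.   0.09 0.1 ]
shift total after turn [-2.552  4.691  0.615] | before turn [-2.559  4.687  0.619] dist 0.4031
```

View pics/s2.png

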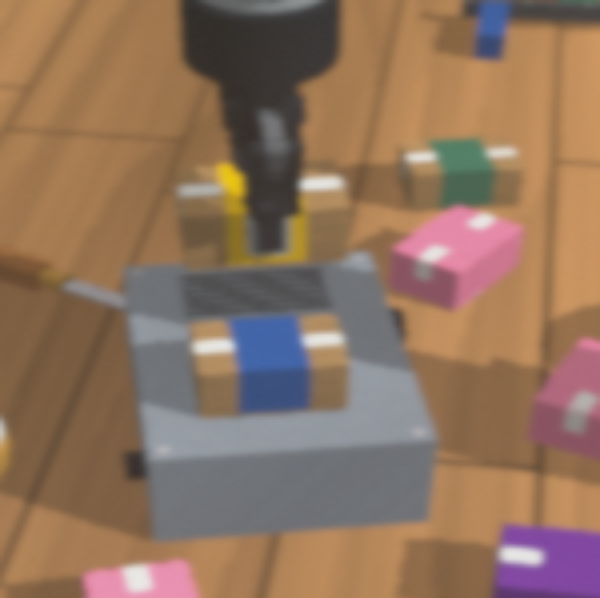

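View pics/t2.png

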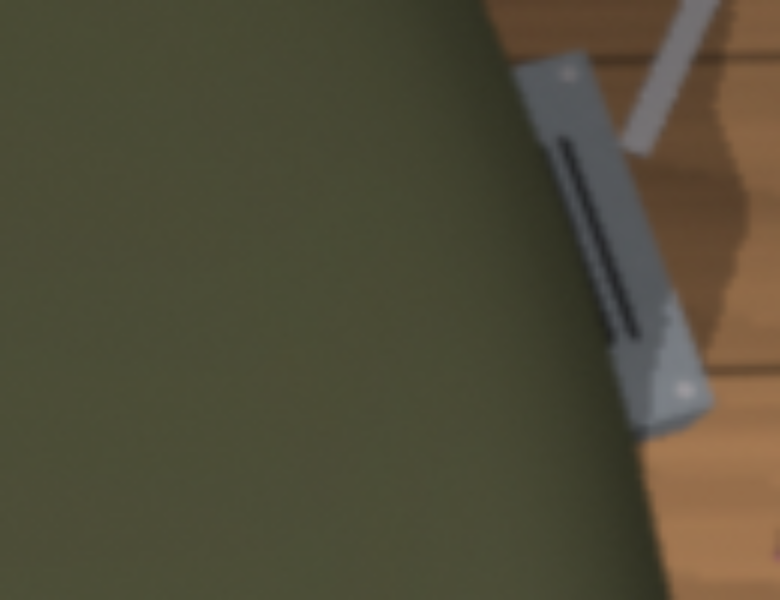

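Side view: yellow carton is held level (ends at 178..347, finger at 268), blue is undisturbed at (270,360). I'm carrying it to green now.

```bash
python3 -m jog '[{"tx":-0.11,"ty":0.2,"tz":0,"rx":0,"ry":0,"rz":0,"gripper":0},{"tx":-0.21,"ty":0.39,"tz":0,"rx":0,"ry":0,"rz":0,"gripper":0},{"tx":-0.25,"ty":0.46,"tz":0,"rx":0,"ry":0,"rz":0,"gripper":0},{"tx":-0.25,"ty":0.46,"tz":0,"rx":0,"ry":0,"rz":0,"gripper":0},{"tx":-0.25,"ty":0.46,"tz":0,"rx":0,"ry":0,"rz":0,"gripper":0},{"tx":-0.25,"ty":0.46,"tz":0,"rx":0,"ry":0,"rz":0,"gripper":0},{"tx":-0.25,"ty":0.46,"tz":0,"rx":0,"ry":0,"rz":0,"gripper":0},{"tx":-0.25,"ty":0.46,"tz":0,"rx":0,"ry":0,"rz":0,"gripper":0},{"tx":-0.25,"ty":0.46,"tz":0,"rx":0,"ry":0,"rz":0,"gripper":0},{"tx":-0.22,"ty":0.4,"tz":0,"rx":0,"ry":0,"rz":0,"gripper":0}]'; python3 -m jog '[{"tx":-0.16,"ty":0.31,"tz":0.2,"rx":0,"ry":0,"rz":0,"gripper":0},{"tx":-0.1,"ty":0.17,"tz":0.2,"rx":0,"ry":0,"rz":0,"gripper":0},{"tx":0,"ty":0,"tz":0.3,"rx":0,"ry":0,"rz":0,"gripper":0},{"tx":0,"ty":0,"tz":0.3,"rx":0,"ry":0,"rz":0,"gripper":0},{"tx":0,"ty":0,"tz":0.3,"rx":0,"ry":0,"rz":0,"gripper":0},{"tx":0,"ty":0,"tz":0,"rx":0,"ry":0,"rz":0,"gripper":0},{"tx":0,"ty":0,"tz":0,"rx":0,"ry":0,"rz":0,"gripper":0}]';python3 plan.py 0.480 -0.333 0.053 14.8;python3 - <<'E'
from h import *
s=r.read_camera("side");cv2.imwrite("pics/s3.png",cv2.resize(s[90:190,320:440],None,fx=6,fy=6,interpolation=cv2.INTER_CUBIC))
t=r.read_camera("top");cv2.imwrite("pics/t3.png",cv2.resize(t[180:280,400:520],None,fx=6,fy=6,interpolation=cv2.INTER_CUBIC))
E
```

```text
time: 4.42
ee_pos: [0.4893, -0.2952, 0.2262]
eef_rot: [-180.0, 0.1, 14.7]
ft_force: [0.9, 0.2, -2.9]
finger_gap: 0.0553
time: 5.0
ee_pos: [0.4795, -0.3318, 0.1278]
eef_rot: [-179.8, 0.2, 14.8]
ft_force: [-0.4, -0.2, -2.2]
finger_gap: 0.0553
t 5.0 pos [ 0.4795 -0.3318  0.1278] rot [-179.8     0.18   14.79] F [-0.4 -0.2 -2.2] gap 0.0553
turn total [-0.0011  0.001  -0.0001] deg [-0.2   0.18 -0.01]
shift total after turn [0.003 0.017 0.997] | before turn [0.006 0.02  0.997] dist 0.0748
```

View pics/s3.png

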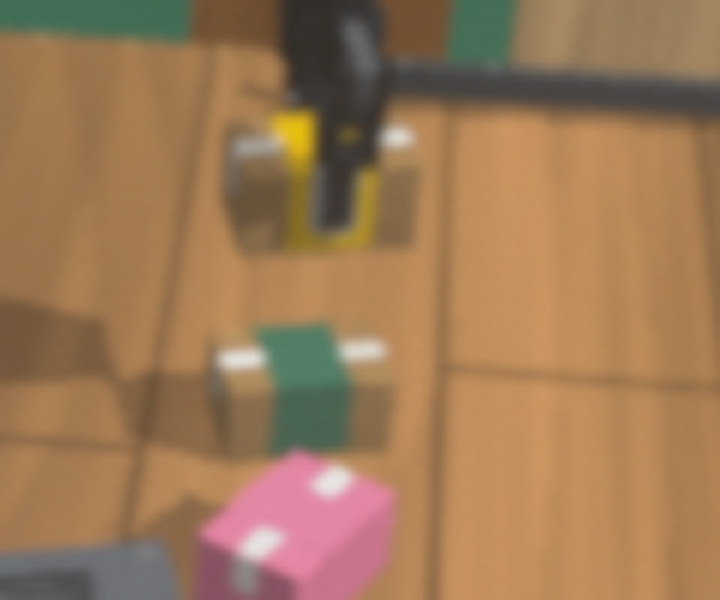

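View pics/t3.png

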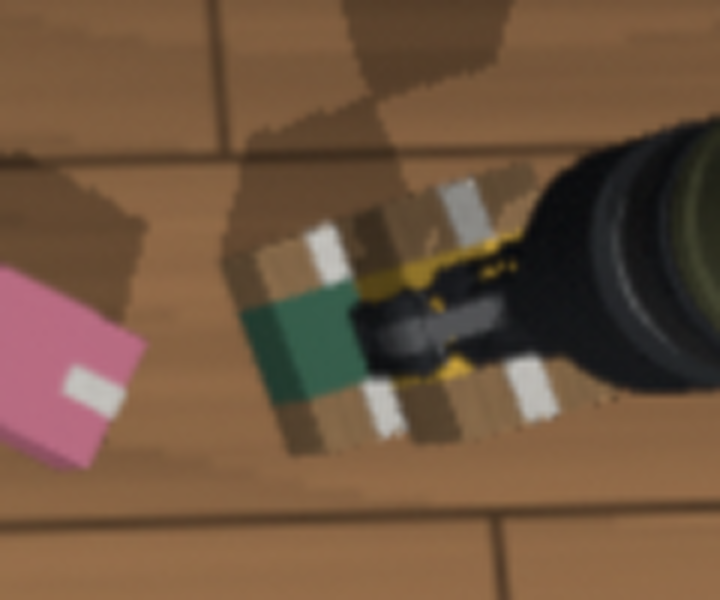

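Run:
```python
from h import *
np.set_printoptions(precision=4,suppress=True)
Z=lambda p,x0,y0:(np.float64(p)+.5)/6-.5+[x0,y0]
for z in(.115,.12,.125):
    P=onz("side",Z([(242,253),(415,246)],320,90),z);print("yel",z,P.mean(0),np.linalg.norm(P[1]-P[0]),np.degrees(np.arctan2(*(P[0]-P[1])[1::-1])))
P=onz("side",Z([(232,457),(390,450)],320,90),0);print("grn",P.mean(0),np.linalg.norm(P[1]-P[0]),np.degrees(np.arctan2(*(P[0]-P[1])[1::-1])))
# top tapes: yellow tape z~.165 centre between far & near tape, green z=.044
print(onz("top",Z([(460,178),(535,420)],400,180),.164), onz("top",Z([(320,223),(388,440)],400,180),.044))
a=np.radians(14.8)
print("exp near bottom edge mid for yellow", .4795-.028*np.sin(a), -.3318+.028*np.cos(a))
```

```text
yel 0.115 [ 0.4708 -0.3155  0.115 ] 0.08339603136748347 12.575820421778609
yel 0.12 [ 0.4707 -0.3071  0.12  ] 0.08275567151540372 12.575820421778653
yel 0.125 [ 0.4707 -0.2986  0.125 ] 0.08211531166332393 12.575820421778706
grn [ 0.4699 -0.3101  0.    ] 0.08052522058366693 12.632581496192376
[[ 0.5228 -0.3248  0.164 ]
 [ 0.4402 -0.3416  0.164 ]] [[ 0.523  -0.3215  0.044 ]
 [ 0.4375 -0.3402  0.044 ]]
exp near bottom edge mid for yellow 0.47234751877779785 -0.3047289451190751
```

```bash
python3 -m jog '[{"tx":0,"ty":0.02,"tz":0.3,"rx":0,"ry":0,"rz":0,"gripper":0},{"tx":0,"ty":0,"tz":0.3,"rx":0,"ry":0,"rz":0,"gripper":0},{"tx":0,"ty":0,"tz":0.2,"rx":0,"ry":0,"rz":0,"gripper":0},{"tx":0,"ty":0,"tz":0.1,"rx":0,"ry":0,"rz":0,"gripper":0},{"tx":0,"ty":0,"tz":0.03,"rx":0,"ry":0,"rz":0,"gripper":0},{"tx":0,"ty":0,"tz":0.02,"rx":0,"ry":0,"rz":0,"gripper":0},{"tx":0,"ty":0,"tz":0,"rx":0,"ry":0,"rz":0,"gripper":0}]';python3 -m jog '[{"tx":0,"ty":0,"tz":0.02,"rx":0,"ry":0,"rz":0,"gripper":0},{"tx":0,"ty":0,"tz":0,"rx":0,"ry":0,"rz":0,"gripper":0}]'
```

```text
time: 5.68
ee_pos: [0.4824, -0.3348, 0.0593]
eef_rot: [179.9, -0.1, 14.9]
ft_force: [0.3, 1.3, -2.0]
finger_gap: 0.0554
time: 5.85
ee_pos: [0.4821, -0.3347, 0.0575]
eef_rot: [179.9, -0.1, 14.8]
ft_force: [-0.5, 0.5, -2.5]
finger_gap: 0.0551
```

```bash
python3 -m jog '[{"tx":-0.02,"ty":0,"tz":0.03,"rx":0,"ry":0,"rz":0,"gripper":0},{"tx":0,"ty":0,"tz":0.02,"rx":0,"ry":0,"rz":0,"gripper":0},{"tx":0,"ty":0,"tz":0,"rx":0,"ry":0,"rz":0,"gripper":0}]';python3 -m jog '[{"tx":0,"ty":0,"tz":0.02,"rx":0,"ry":0,"rz":0,"gripper":0},{"tx":0,"ty":0,"tz":0,"rx":0,"ry":0,"rz":0,"gripper":0}]'
```

```text
time: 6.1
ee_pos: [0.48, -0.335, 0.0537]
eef_rot: [179.9, -0.0, 14.8]
ft_force: [-2.0, 1.3, 3.5]
finger_gap: 0.0552
time: 6.27
ee_pos: [0.48, -0.335, 0.0537]
eef_rot: [179.9, -0.1, 14.8]
ft_force: [-4.0, 1.9, 13.2]
finger_gap: 0.0552
```

```bash
python3 -m jog '[{"tx":0,"ty":0,"tz":-0.02,"rx":0,"ry":0,"rz":0,"gripper":0},{"tx":0,"ty":0,"tz":0,"rx":0,"ry":0,"rz":0,"gripper":0.9},{"tx":0,"ty":0,"tz":0,"rx":0,"ry":0,"rz":0,"gripper":1},{"tx":0,"ty":0,"tz":0,"rx":0,"ry":0,"rz":0,"gripper":1},{"tx":0,"ty":0,"tz":0,"rx":0,"ry":0,"rz":0,"gripper":1},{"tx":0,"ty":0,"tz":-0.1,"rx":0,"ry":0,"rz":0,"gripper":1},{"tx":0,"ty":0,"tz":-0.3,"rx":0,"ry":0,"rz":0,"gripper":1},{"tx":0,"ty":0,"tz":-0.5,"rx":0,"ry":0,"rz":0,"gripper":1},{"tx":0,"ty":0,"tz":-0.5,"rx":0,"ry":0,"rz":0,"gripper":1},{"tx":0,"ty":0,"tz":-0.5,"rx":0,"ry":0,"rz":0,"gripper":1}]';python3 plan.py 0.568 0.0547 0.23 14;python3 - <<'E'
from h import *
s=r.read_camera("side");cv2.imwrite("pics/s4.png",cv2.resize(s[90:190,320:440],None,fx=6,fy=6,interpolation=cv2.INTER_CUBIC))
cv2.imwrite("pics/s4b.png",cv2.resize(s[130:280,275:405],None,fx=4,fy=4,interpolation=cv2.INTER_CUBIC))
t=r.read_camera("top");cv2.imwrite("pics/t4.png",cv2.resize(t[140:250,250:380],None,fx=6,fy=5.45,interpolation=cv2.INTER_CUBIC))
E
```

```text
time: 7.1
ee_pos: [0.4795, -0.3342, 0.197]
eef_rot: [-180.0, 0.0, 14.8]
ft_force: [1.6, -0.8, 0.3]
finger_gap: 0.0854
t 7.1 pos [ 0.4795 -0.3342  0.197 ] rot [-1.7996e+02  3.0000e-02  1.4850e+01] F [ 1.6 -0.8  0.3] gap 0.0854
turn total [-0.0002  0.0002  0.0047] deg [-0.04  0.03  0.85]
shift total after turn [ 2.4   -4.746 -0.44 ] | before turn [ 2.47  -4.71  -0.439] dist 0.4003
```

View pics/s4.png

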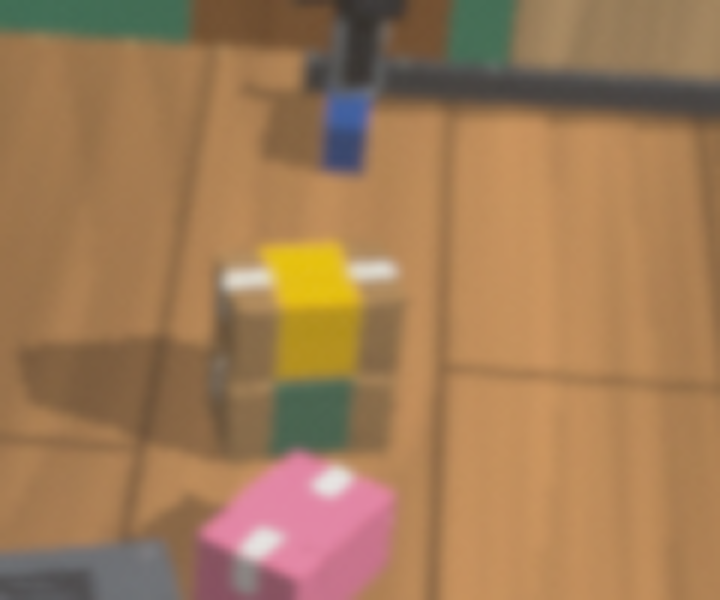

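View pics/s4b.png

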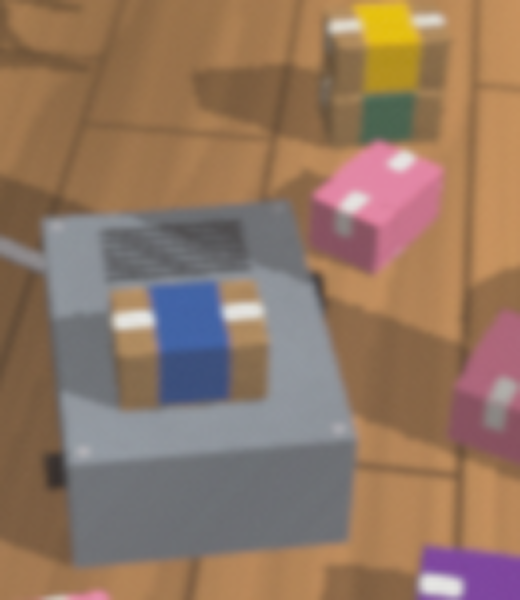

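View pics/t4.png

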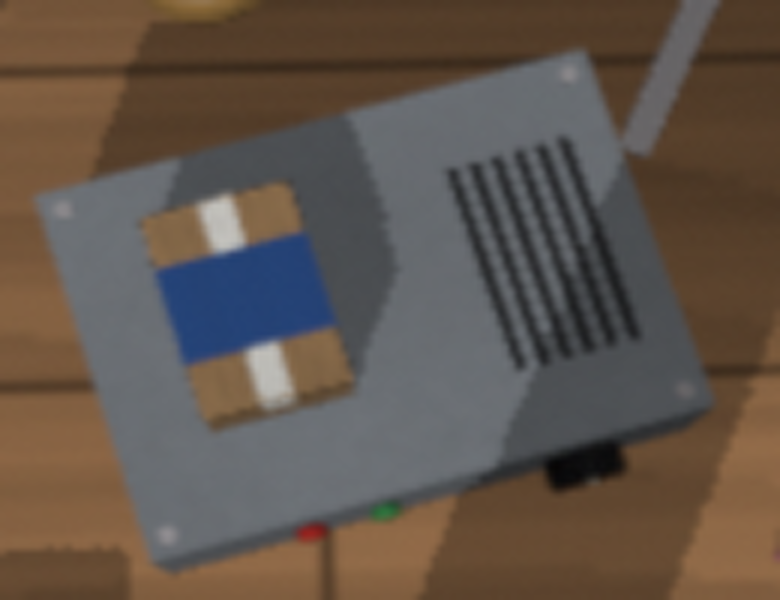

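Run:
```python
from h import *
np.set_printoptions(precision=4,suppress=True)
def rep(name,P):
    print(name,P[:,:2].mean(0), "edges",[np.round(np.linalg.norm(P[(i+1)%4]-P[i]),4) for i in range(4)],
     "ang",[np.round(np.degrees(np.arctan2(*(P[(i+1)%4]-P[i])[1::-1])),1) for i in range(4)])
Z=lambda p,x0,y0,f:(np.float64(p)+.5)/f-.5+[x0,y0]
f=np.array([6,600/110])
rep("blue top",onz("top",Z([(142,220),(290,182),(355,383),(210,430)],250,140,f),.129))
rep("blue band",onz("top",Z([(157,268),(306,235),(335,328),(187,363)],250,140,f),.129))
rep("blue band side",onz("side",Z([(149,287),(218,282),(229,346),(159,350)],275,130,4),.129))
rep("yel band side",onz("side",Z([(260,249),(338,244),(363,302),(280,311)],320,90,6),.088))
P=onz("side",Z([(222,283),(398,268)],320,90,6),.088);print(P,P.mean(0))
```

```text
blue top [0.5689 0.056 ] edges [np.float64(0.0553), np.float64(0.0841), np.float64(0.0544), np.float64(0.0875)] ang [np.float64(-75.2), np.float64(-165.2), np.float64(108.3), np.float64(15.4)]
blue band [0.5707 0.057 ] edges [np.float64(0.0549), np.float64(0.0388), np.float64(0.0543), np.float64(0.0395)] ang [np.float64(-77.4), np.float64(-165.7), np.float64(103.3), np.float64(15.1)]
blue band side [0.5694 0.0575] edges [np.float64(0.0396), np.float64(0.0549), np.float64(0.0384), np.float64(0.0538)] ang [np.float64(-165.2), np.float64(103.8), np.float64(13.3), np.float64(-75.0)]
yel band side [ 0.4786 -0.3348] edges [np.float64(0.0395), np.float64(0.0544), np.float64(0.0415), np.float64(0.0575)] ang [np.float64(-164.9), np.float64(105.6), np.float64(19.4), np.float64(-76.3)]
[[ 0.5208 -0.3222  0.088 ]
 [ 0.4362 -0.3484  0.088 ]] [ 0.4785 -0.3353  0.088 ]
```

Blue is at (0.5697, 0.0567) with yaw 14.8°, and yellow sits at (0.4786, −0.335) on green, aligned. Next I move over blue.

```bash
python3 -m jog '[{"tx":0.24,"ty":-0.4545,"tz":0,"rx":0,"ry":0,"rz":0,"gripper":1},{"tx":0.24,"ty":-0.4545,"tz":0,"rx":0,"ry":0,"rz":0,"gripper":1},{"tx":0.24,"ty":-0.4545,"tz":0,"rx":0,"ry":0,"rz":0,"gripper":1},{"tx":0.24,"ty":-0.4545,"tz":0,"rx":0,"ry":0,"rz":0,"gripper":1},{"tx":0.24,"ty":-0.4545,"tz":0,"rx":0,"ry":0,"rz":0,"gripper":1},{"tx":0.24,"ty":-0.4545,"tz":0,"rx":0,"ry":0,"rz":0,"gripper":1},{"tx":0.24,"ty":-0.4545,"tz":0,"rx":0,"ry":0,"rz":0,"gripper":1},{"tx":0.24,"ty":-0.4545,"tz":0,"rx":0,"ry":0,"rz":0,"gripper":1},{"tx":0.24,"ty":-0.4545,"tz":0,"rx":0,"ry":0,"rz":0,"gripper":1},{"tx":0.24,"ty":-0.4545,"tz":0,"rx":0,"ry":0,"rz":0,"gripper":1}]'; python3 -m jog '[{"tx":0.098,"ty":-0.184,"tz":0,"rx":0,"ry":0,"rz":0,"gripper":1},{"tx":0,"ty":0,"tz":0,"rx":0,"ry":0,"rz":0,"gripper":1},{"tx":0,"ty":0,"tz":0,"rx":0,"ry":0,"rz":0,"gripper":1}]'; python3 plan.py 0.5697 0.0567 0.094 14.8
```

```text
time: 8.03
ee_pos: [0.5664, 0.0429, 0.1951]
eef_rot: [180.0, 0.0, 14.8]
ft_force: [0.1, -1.0, 0.6]
finger_gap: 0.0851
time: 8.28
ee_pos: [0.5699, 0.057, 0.1948]
eef_rot: [180.0, 0.1, 15.0]
ft_force: [0.4, -0.9, -0.3]
finger_gap: 0.0856
t 8.28 pos [0.5699 0.057  0.1948] rot [1.7998e+02 6.0000e-02 1.4970e+01] F [ 0.4 -0.9 -0.3] gap 0.0856
turn total [0.0001 0.0003 0.001 ] deg [0.02 0.06 0.17]
shift total after turn [-0.003  0.004  1.345] | before turn [-0.002  0.003  1.345] dist 0.1008
```

```bash
python3 -m jog '[{"tx":0,"ty":0,"tz":0.4,"rx":0,"ry":0,"rz":0,"gripper":1},{"tx":0,"ty":0,"tz":0.4,"rx":0,"ry":0,"rz":0,"gripper":1},{"tx":0,"ty":0,"tz":0.3,"rx":0,"ry":0,"rz":0,"gripper":1},{"tx":0,"ty":0,"tz":0.17,"rx":0,"ry":0,"rz":0,"gripper":1},{"tx":0,"ty":0,"tz":0.07,"rx":0,"ry":0,"rz":0,"gripper":1},{"tx":0,"ty":0,"tz":0,"rx":0,"ry":0,"rz":0,"gripper":1}]'; python3 -m jog '[{"tx":0,"ty":0,"tz":0,"rx":0,"ry":0,"rz":0,"gripper":0},{"tx":0,"ty":0,"tz":0,"rx":0,"ry":0,"rz":0,"gripper":0},{"tx":0,"ty":0,"tz":0,"rx":0,"ry":0,"rz":0,"gripper":0},{"tx":0,"ty":0,"tz":0,"rx":0,"ry":0,"rz":0,"gripper":0},{"tx":0,"ty":0,"tz":0,"rx":0,"ry":0,"rz":0,"gripper":0},{"tx":0,"ty":0,"tz":0,"rx":0,"ry":0,"rz":0,"gripper":0},{"tx":0,"ty":0,"tz":0,"rx":0,"ry":0,"rz":0,"gripper":0}]'; python3 -m jog '[{"tx":0,"ty":0,"tz":-0.1,"rx":0,"ry":0,"rz":0,"gripper":0},{"tx":0,"ty":0,"tz":-0.3,"rx":0,"ry":0,"rz":0,"gripper":0},{"tx":0,"ty":0,"tz":-0.4,"rx":0,"ry":0,"rz":0,"gripper":0},{"tx":0,"ty":0,"tz":-0.4,"rx":0,"ry":0,"rz":0,"gripper":0},{"tx":0,"ty":0,"tz":-0.4,"rx":0,"ry":0,"rz":0,"gripper":0},{"tx":0,"ty":0,"tz":-0.2,"rx":0,"ry":0,"rz":0,"gripper":0},{"tx":0,"ty":0,"tz":0,"rx":0,"ry":0,"rz":0,"gripper":0}]';python3 plan.py 0.4787 -0.335 0.18 14.8
```

```text
time: 8.78
ee_pos: [0.5686, 0.0547, 0.0934]
eef_rot: [-180.0, 0.2, 14.7]
ft_force: [-0.5, -0.4, 0.5]
finger_gap: 0.0856
time: 9.37
ee_pos: [0.5716, 0.0565, 0.0967]
eef_rot: [180.0, -0.2, 14.8]
ft_force: [-1.3, 0.7, 6.3]
finger_gap: 0.055
time: 9.95
ee_pos: [0.5724, 0.0564, 0.2342]
eef_rot: [179.9, -0.4, 14.9]
ft_force: [0.9, 0.1, -3.0]
finger_gap: 0.0554
t 9.95 pos [0.5724 0.0564 0.2342] rot [179.91  -0.42  14.86] F [ 0.9  0.1 -3. ] gap 0.0554
turn total [ 0.0005 -0.0023  0.0003] deg [ 0.09 -0.42  0.06]
shift total after turn [-2.541  4.726  0.722] | before turn [-2.55   4.723  0.711] dist 0.4061
```

```bash
python3 -m jog '[{"tx":-0.11,"ty":0.2,"tz":0,"rx":0,"ry":0,"rz":0,"gripper":0},{"tx":-0.21,"ty":0.39,"tz":0,"rx":0,"ry":0,"rz":0,"gripper":0},{"tx":-0.25,"ty":0.46,"tz":0,"rx":0,"ry":0,"rz":0,"gripper":0},{"tx":-0.25,"ty":0.46,"tz":0,"rx":0,"ry":0,"rz":0,"gripper":0},{"tx":-0.25,"ty":0.46,"tz":0,"rx":0,"ry":0,"rz":0,"gripper":0},{"tx":-0.25,"ty":0.46,"tz":0,"rx":0,"ry":0,"rz":0,"gripper":0},{"tx":-0.25,"ty":0.46,"tz":0,"rx":0,"ry":0,"rz":0,"gripper":0},{"tx":-0.25,"ty":0.46,"tz":0,"rx":0,"ry":0,"rz":0,"gripper":0},{"tx":-0.25,"ty":0.46,"tz":0,"rx":0,"ry":0,"rz":0,"gripper":0},{"tx":-0.22,"ty":0.41,"tz":0,"rx":0,"ry":0,"rz":0,"gripper":0}]'; python3 -m jog '[{"tx":-0.16,"ty":0.31,"tz":0,"rx":0,"ry":0,"rz":0,"gripper":0},{"tx":-0.08,"ty":0.195,"tz":0.1,"rx":0,"ry":0,"rz":0,"gripper":0},{"tx":0,"ty":0,"tz":0.3,"rx":0,"ry":0,"rz":0,"gripper":0},{"tx":0,"ty":0,"tz":0.3,"rx":0,"ry":0,"rz":0,"gripper":0},{"tx":0,"ty":0,"tz":0,"rx":0,"ry":0,"rz":0,"gripper":0},{"tx":0,"ty":0,"tz":0,"rx":0,"ry":0,"rz":0,"gripper":0}]';python3 plan.py 0.4787 -0.335 0.099 14.8;python3 - <<'E'
from h import *
s=r.read_camera("side");cv2.imwrite("pics/s5.png",cv2.resize(s[80:180,320:440],None,fx=6,fy=6,interpolation=cv2.INTER_CUBIC))
E
```

```text
time: 10.78
ee_pos: [0.4832, -0.2954, 0.2279]
eef_rot: [-179.9, 0.2, 14.8]
ft_force: [0.1, 0.4, -3.3]
finger_gap: 0.055
time: 11.28
ee_pos: [0.4758, -0.3331, 0.1748]
eef_rot: [-179.7, 0.2, 14.9]
ft_force: [0.5, -0.4, -3.6]
finger_gap: 0.0554
t 11.28 pos [ 0.4758 -0.3331  0.1748] rot [-179.71    0.23   14.88] F [ 0.5 -0.4 -3.6] gap 0.0554
turn total [-0.0016  0.0013  0.0004] deg [-0.29  0.23  0.08]
shift total after turn [0.031 0.034 1.01 ] | before turn [0.035 0.039 1.01 ] dist 0.0759
```

View pics/s5.png

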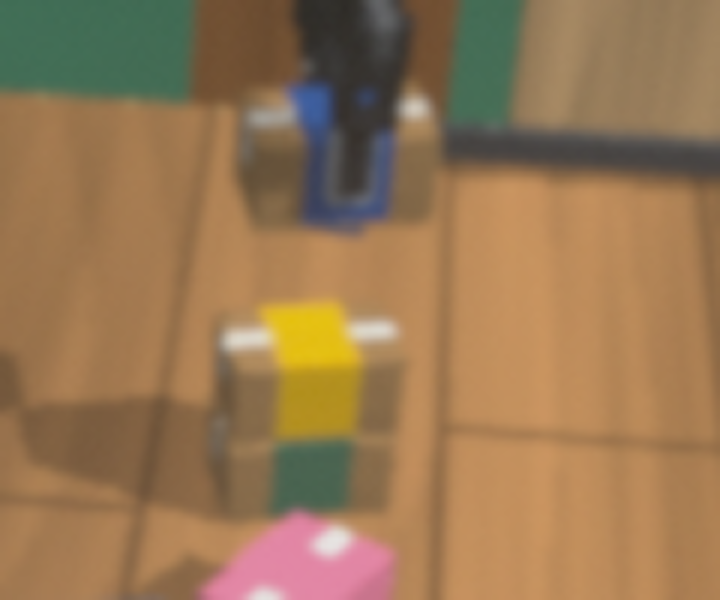

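Run:
```python
from h import *
np.set_printoptions(precision=4,suppress=True)
Z=lambda p:(np.float64(p)+.5)/6-.5+[320,80]
for p,z in(([(250,228),(431,221)],.167),([(230,447),(396,440)],.044),([(303,220),(385,222)],.167),([(277,438),(357,436)],.044)):
    P=onz("side",Z(p),z);print(P.mean(0),np.linalg.norm(P[1]-P[0]))
```

```text
[ 0.4689 -0.3039  0.167 ] 0.08422520321499592
[ 0.4721 -0.3071  0.044 ] 0.08260434159654605
[ 0.4676 -0.3074  0.167 ] 0.037720860566310785
[ 0.4705 -0.3131  0.044 ] 0.03976625209343692
```

```bash
python3 -m jog '[{"tx":0.035,"ty":0.03,"tz":0.2,"rx":0,"ry":0,"rz":0,"gripper":0},{"tx":0,"ty":0,"tz":0.3,"rx":0,"ry":0,"rz":0,"gripper":0},{"tx":0,"ty":0,"tz":0.25,"rx":0,"ry":0,"rz":0,"gripper":0},{"tx":0,"ty":0,"tz":0.15,"rx":0,"ry":0,"rz":0,"gripper":0},{"tx":0,"ty":0,"tz":0.03,"rx":0,"ry":0,"rz":0,"gripper":0},{"tx":0,"ty":0,"tz":0,"rx":0,"ry":0,"rz":0,"gripper":0},{"tx":0,"ty":0,"tz":0,"rx":0,"ry":0,"rz":0,"gripper":0}]';python3 -m jog '[{"tx":0,"ty":0,"tz":0.03,"rx":0,"ry":0,"rz":0,"gripper":0},{"tx":0,"ty":0,"tz":0,"rx":0,"ry":0,"rz":0,"gripper":0}]'
```

```text
time: 11.92
ee_pos: [0.4818, -0.3368, 0.1091]
eef_rot: [179.9, -0.1, 14.9]
ft_force: [-0.7, -0.9, -2.7]
finger_gap: 0.0549
time: 12.08
ee_pos: [0.4815, -0.3369, 0.1064]
eef_rot: [179.9, -0.1, 14.9]
ft_force: [-0.6, -0.2, -2.5]
finger_gap: 0.0554
```

Run:
```python
from h import *
print(r.sense()["ee_pos"])
s=r.read_camera("side");cv2.imwrite("pics/s6.png",cv2.resize(s[80:180,320:440],None,fx=6,fy=6,interpolation=cv2.INTER_CUBIC))
```

```text
[ 0.48148501 -0.33687621  0.10639909]
```

View pics/s6.png

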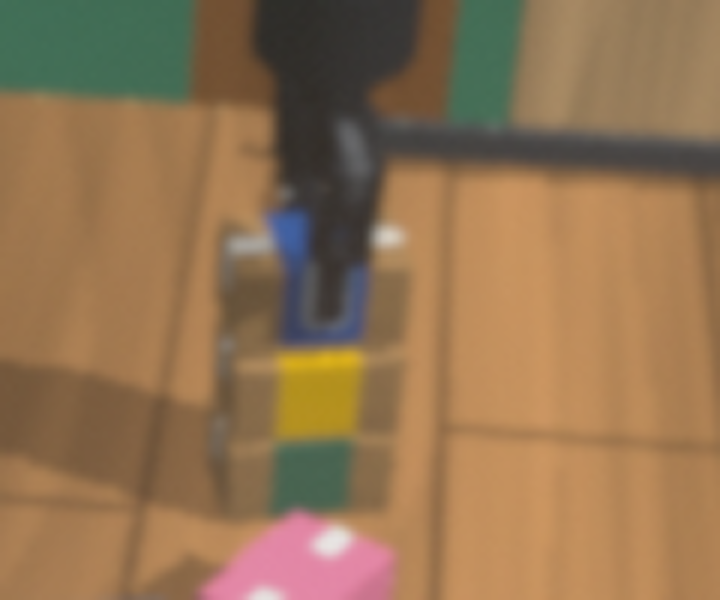

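Blue (band at x 285–365) hangs aligned just over yellow (277–363). I'll lower it to contact.

```bash
python3 -m jog '[{"tx":-0.01,"ty":0,"tz":0.04,"rx":0,"ry":0,"rz":0,"gripper":0},{"tx":0,"ty":0,"tz":0.025,"rx":0,"ry":0,"rz":0,"gripper":0},{"tx":0,"ty":0,"tz":0,"rx":0,"ry":0,"rz":0,"gripper":0}]'
python3 -m jog '[{"tx":0,"ty":0,"tz":0.02,"rx":0,"ry":0,"rz":0,"gripper":0},{"tx":0,"ty":0,"tz":0,"rx":0,"ry":0,"rz":0,"gripper":0}]'
```

```text
time: 12.38
ee_pos: [0.4795, -0.3364, 0.1]
eef_rot: [-180.0, 0.0, 14.8]
ft_force: [-0.3, 0.7, -3.7]
finger_gap: 0.0554
time: 12.55
ee_pos: [0.4797, -0.3365, 0.0997]
eef_rot: [-180.0, 0.0, 14.8]
ft_force: [-2.0, 0.7, 3.8]
finger_gap: 0.0554
```

Contact. I release and retreat, then look.

```bash
python3 -m jog '[{"tx":0,"ty":0,"tz":0,"rx":0,"ry":0,"rz":0,"gripper":0.9},{"tx":0,"ty":0,"tz":0,"rx":0,"ry":0,"rz":0,"gripper":1},{"tx":0,"ty":0,"tz":0,"rx":0,"ry":0,"rz":0,"gripper":1},{"tx":0,"ty":0,"tz":0,"rx":0,"ry":0,"rz":0,"gripper":1},{"tx":0,"ty":0,"tz":-0.1,"rx":0,"ry":0,"rz":0,"gripper":1},{"tx":0,"ty":0,"tz":-0.3,"rx":0,"ry":0,"rz":0,"gripper":1},{"tx":0,"ty":0,"tz":-0.5,"rx":0,"ry":0,"rz":0,"gripper":1},{"tx":0,"ty":0,"tz":-0.5,"rx":0,"ry":0,"rz":0,"gripper":1},{"tx":0,"ty":0,"tz":-0.3,"rx":0,"ry":0,"rz":0,"gripper":1},{"tx":0,"ty":0,"tz":0,"rx":0,"ry":0,"rz":0,"gripper":1}]';python3 plan.py 0.4612 0.3037 0.24 -7;python3 - <<'E'
from h import *
s=r.read_camera("side");cv2.imwrite("pics/s7.png",cv2.resize(s[80:180,320:440],None,fx=6,fy=6,interpolation=cv2.INTER_CUBIC))
t=r.read_camera("top");cv2.imwrite("pics/t7.png",cv2.resize(t[140:250,250:380],None,fx=6,fy=6,interpolation=cv2.INTER_CUBIC))
cv2.imwrite("pics/t7b.png",cv2.resize(t[150:280,400:520],None,fx=4.5,fy=4.5,interpolation=cv2.INTER_CUBIC))
E
```

```text
time: 13.38
ee_pos: [0.4829, -0.3387, 0.2333]
eef_rot: [179.5, -0.4, 14.8]
ft_force: [0.8, 1.1, 1.3]
finger_gap: 0.0855
t 13.38 pos [ 0.4829 -0.3387  0.2333] rot [179.49  -0.43  14.85] F [0.8 1.1 1.3] gap 0.0855
turn total [ 0.0023 -0.0029  0.1214] deg [ 0.42 -0.52 21.85]
shift total after turn [-1.331 -8.466 -0.089] | before turn [ 1.916 -8.352 -0.149] dist 0.6428
```

View pics/s7.png

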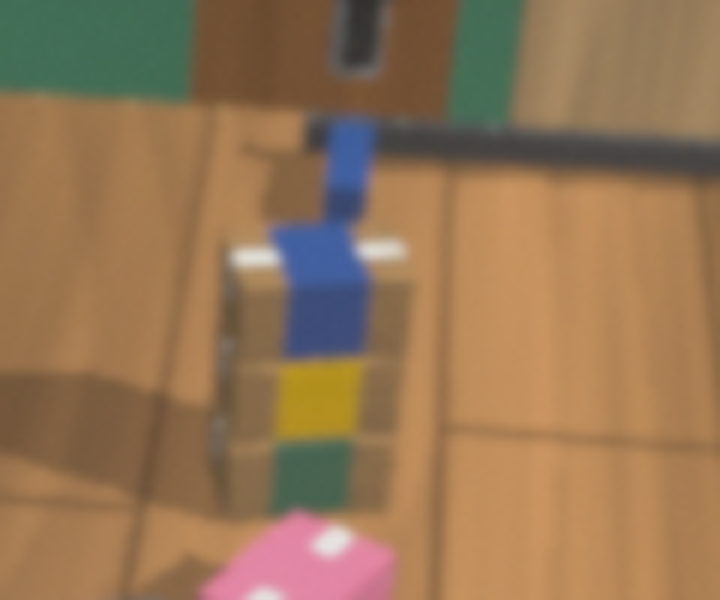

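View pics/t7.png

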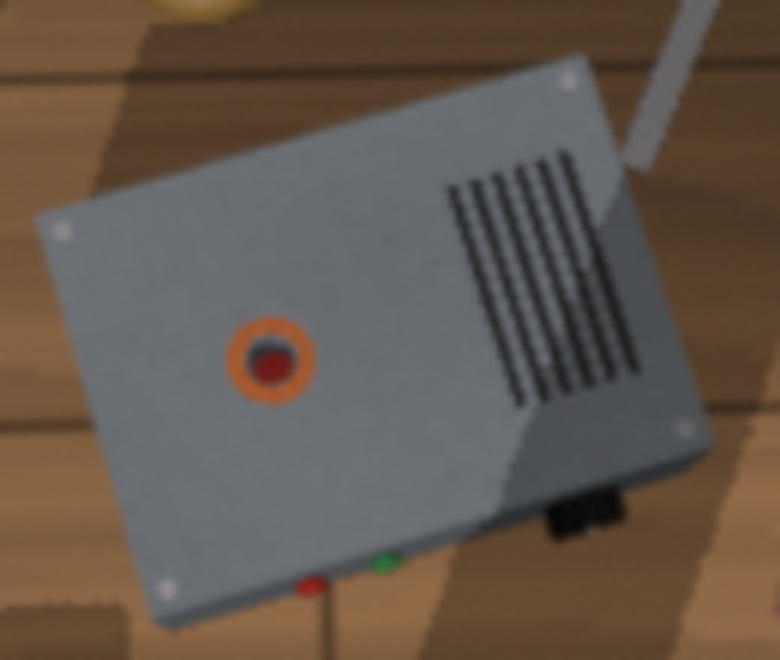

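View pics/t7b.png

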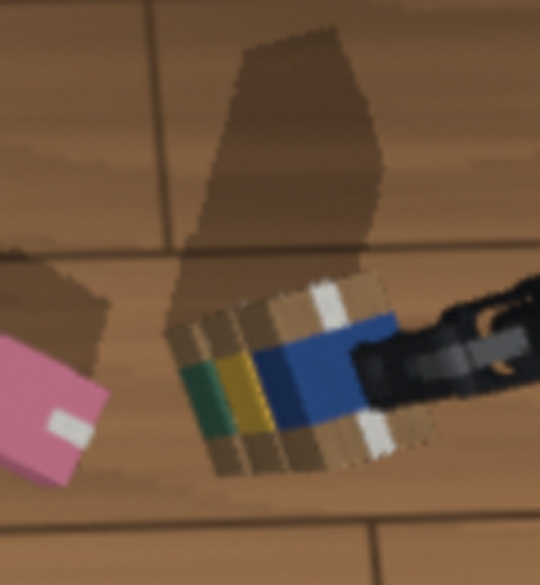

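Stack looks square in both views (blue/yellow/green seams aligned). The orange ring is centred at crop (271,361) with the red button visible. Now the stylus.

```bash
python3 - <<'E'
from h import *
for n in("top","side"):
    im=r.read_camera(n);hsv=cv2.cvtColor(im,cv2.COLOR_BGR2HSV)
    m=cv2.inRange(hsv,(5,130,110),(16,255,255)); 
    c=proj(n,[[.567,.0505,.085]])[0].astype(int);mm=np.zeros_like(m);cv2.circle(mm,tuple(int(v) for v in c),14,255,-1);m&=mm
    pts=cv2.findNonZero(m);(a,b),rad=cv2.minEnclosingCircle(pts);e=cv2.fitEllipse(cv2.convexHull(pts));print(n,c,(a,b),rad,e,onz(n,[e[0]],.085),onz(n,[[a,b]],.085))
E
python3 -m jog '[{"tx":0,"ty":0,"tz":0,"rx":0,"ry":0,"rz":0.03,"gripper":1},{"tx":0,"ty":0,"tz":0,"rx":0,"ry":0,"rz":0.03,"gripper":1},{"tx":0,"ty":0,"tz":0,"rx":0,"ry":0,"rz":0.03,"gripper":1},{"tx":0,"ty":0,"tz":0,"rx":0,"ry":0,"rz":0.031,"gripper":1},{"tx":-0.078,"ty":-0.498,"tz":0,"rx":0,"ry":0,"rz":0,"gripper":1},{"tx":-0.078,"ty":-0.498,"tz":0,"rx":0,"ry":0,"rz":0,"gripper":1},{"tx":-0.078,"ty":-0.498,"tz":0,"rx":0,"ry":0,"rz":0,"gripper":1},{"tx":-0.078,"ty":-0.498,"tz":0,"rx":0,"ry":0,"rz":0,"gripper":1},{"tx":-0.078,"ty":-0.498,"tz":0,"rx":0,"ry":0,"rz":0,"gripper":1},{"tx":-0.078,"ty":-0.498,"tz":0,"rx":0,"ry":0,"rz":0,"gripper":1}]'; python3 -m jog '[{"tx":-0.078,"ty":-0.498,"tz":0,"rx":0,"ry":0,"rz":0,"gripper":1},{"tx":-0.078,"ty":-0.498,"tz":0,"rx":0,"ry":0,"rz":0,"gripper":1},{"tx":-0.078,"ty":-0.498,"tz":0,"rx":0,"ry":0,"rz":0,"gripper":1},{"tx":-0.078,"ty":-0.498,"tz":0,"rx":0,"ry":0,"rz":0,"gripper":1},{"tx":-0.078,"ty":-0.498,"tz":0,"rx":0,"ry":0,"rz":0,"gripper":1},{"tx":-0.078,"ty":-0.498,"tz":0,"rx":0,"ry":0,"rz":0,"gripper":1},{"tx":-0.078,"ty":-0.498,"tz":0,"rx":0,"ry":0,"rz":0,"gripper":1},{"tx":-0.078,"ty":-0.498,"tz":0,"rx":0,"ry":0,"rz":0,"gripper":1},{"tx":-0.078,"ty":-0.498,"tz":0,"rx":0,"ry":0,"rz":0,"gripper":1},{"tx":-0.078,"ty":-0.498,"tz":0,"rx":0,"ry":0,"rz":0,"gripper":1}]'; python3 -m jog '[{"tx":-0.06,"ty":-0.4,"tz":0,"rx":0,"ry":0,"rz":0,"gripper":1},{"tx":0,"ty":0,"tz":0,"rx":0,"ry":0,"rz":0,"gripper":1},{"tx":0,"ty":0,"tz":0,"rx":0,"ry":0,"rz":0,"gripper":1}]';python3 plan.py 0.4612 0.3037 0.091 -7
```

```text
top [294 199] (294.7727355957031, 199.5) 6.936941146850586 ((294.7918701171875, 199.5056610107422), (13.57942008972168, 13.671009063720703), 99.63077545166016) [[0.56694347 0.05018153 0.085     ]] [[0.5669576  0.05022449 0.085     ]]
side [323 221] (324.0, 221.0) 6.082862854003906 ((324.0, 221.05133056640625), (8.18957805633545, 12.277867317199707), 90.0) [[0.56513351 0.05028627 0.085     ]] [[0.56515781 0.05011293 0.085     ]]
time: 14.42
ee_pos: [0.4705, -0.108, 0.2247]
eef_rot: [-180.0, 0.2, -7.0]
ft_force: [0.5, -0.3, -0.1]
finger_gap: 0.0856
time: 15.25
ee_pos: [0.4257, 0.0907, 0.2459]
eef_rot: [-171.5, 0.3, 5.8]
ft_force: [-0.7, 0.1, -0.1]
finger_gap: 0.0855
time: 15.5
ee_pos: [0.4214, 0.1026, 0.2514]
eef_rot: [-170.8, 0.2, 6.9]
ft_force: [0.5, -0.2, -0.5]
finger_gap: 0.0855
t 15.5 pos [0.4214 0.1026 0.2514] rot [-1.7078e+02  1.7000e-01  6.9500e+00] F [ 0.5 -0.2 -0.5] gap 0.0855
turn total [-0.0509  0.0072  0.0772] deg [-9.16  1.29 13.9 ]
shift total after turn [ 0.2   -2.726  2.138] | before turn [ 0.858 -2.221  2.524] dist 0.2603
```

Pose deviated (roll −171°, yaw +7), so probably a joint limit. Checking the joints.

Run:
```python
from workcell import r
print(r.sense()["joint_pos"].round(1))
```

```text
[  6.9   5.4 -17.5  67.3   9.2 179.9]
```

```bash
python3 plan.py 0.4612 0.3037 0.23 83
```

```text
t 15.5 pos [0.4214 0.1026 0.2514] rot [-1.7078e+02  1.7000e-01  6.9500e+00] F [ 0.5 -0.2 -0.5] gap 0.0855
turn total [-0.0441 -0.0332 -0.4216] deg [ -7.94  -5.98 -75.89]
shift total after turn [2.726 0.2   0.285] | before turn [ 0.852 -2.518  0.695] dist 0.2061
```

```bash
python3 -m jog '[{"tx":0,"ty":0,"tz":0,"rx":-0.004,"ry":-0.003,"rz":-0.0383,"gripper":1},{"tx":0,"ty":0,"tz":0,"rx":-0.004,"ry":-0.003,"rz":-0.0383,"gripper":1},{"tx":0,"ty":0,"tz":0,"rx":-0.004,"ry":-0.003,"rz":-0.0383,"gripper":1},{"tx":0,"ty":0,"tz":0,"rx":-0.004,"ry":-0.003,"rz":-0.0383,"gripper":1},{"tx":0,"ty":0,"tz":0,"rx":-0.004,"ry":-0.003,"rz":-0.0383,"gripper":1},{"tx":0,"ty":0,"tz":0,"rx":-0.004,"ry":-0.003,"rz":-0.0383,"gripper":1},{"tx":0,"ty":0,"tz":0,"rx":-0.004,"ry":-0.003,"rz":-0.0383,"gripper":1},{"tx":0,"ty":0,"tz":0,"rx":-0.004,"ry":-0.003,"rz":-0.0383,"gripper":1},{"tx":0,"ty":0,"tz":0,"rx":-0.004,"ry":-0.003,"rz":-0.0383,"gripper":1},{"tx":0,"ty":0,"tz":0,"rx":-0.004,"ry":-0.003,"rz":-0.0383,"gripper":1}]';python3 -m jog '[{"tx":0,"ty":0,"tz":0,"rx":-0.004,"ry":-0.003,"rz":-0.0383,"gripper":1},{"tx":0,"ty":0,"tz":0,"rx":0,"ry":0,"rz":0,"gripper":1},{"tx":0,"ty":0,"tz":0,"rx":0,"ry":0,"rz":0,"gripper":1}]';python3 plan.py 0.4612 0.3037 0.23 83
```

```text
time: 16.33
ee_pos: [0.422, 0.1019, 0.2513]
eef_rot: [-179.3, -0.5, 76.3]
ft_force: [-0.2, 0.3, -0.1]
finger_gap: 0.0854
time: 16.58
ee_pos: [0.4218, 0.1022, 0.2516]
eef_rot: [180.0, -0.1, 82.7]
ft_force: [1.1, 0.3, 0.3]
finger_gap: 0.0854
t 16.58 pos [0.4218 0.1022 0.2516] rot [ 1.7999e+02 -6.0000e-02  8.2700e+01] F [1.1 0.3 0.3] gap 0.0854
turn total [ 0.0001 -0.0003 -0.0017] deg [ 0.01 -0.06 -0.3 ]
shift total after turn [2.731 0.195 0.288] | before turn [2.731 0.18  0.291] dist 0.2064
```

```bash
python3 -m jog '[{"tx":0.3,"ty":0.019,"tz":0.03,"rx":0,"ry":0,"rz":-0.001,"gripper":1},{"tx":0.45,"ty":0.03,"tz":0.05,"rx":0,"ry":0,"rz":0,"gripper":1},{"tx":0.45,"ty":0.03,"tz":0.05,"rx":0,"ry":0,"rz":0,"gripper":1},{"tx":0.45,"ty":0.03,"tz":0.05,"rx":0,"ry":0,"rz":0,"gripper":1},{"tx":0.45,"ty":0.03,"tz":0.05,"rx":0,"ry":0,"rz":0,"gripper":1},{"tx":0.4,"ty":0.026,"tz":0.05,"rx":0,"ry":0,"rz":0,"gripper":1},{"tx":0.231,"ty":0.025,"tz":0.01,"rx":0,"ry":0,"rz":0,"gripper":1},{"tx":0,"ty":0,"tz":0,"rx":0,"ry":0,"rz":0,"gripper":1},{"tx":0,"ty":0,"tz":0,"rx":0,"ry":0,"rz":0,"gripper":1}]';python3 plan.py 0.4612 0.3037 0.092 83;python3 - <<'E'
from h import *
s=r.read_camera("side");cv2.imwrite("pics/s8.png",cv2.resize(s[240:380,300:430],None,fx=4.2,fy=4.2,interpolation=cv2.INTER_CUBIC))
t=r.read_camera("top");cv2.imwrite("pics/t8.png",cv2.resize(t[205:305,130:250],None,fx=6,fy=6,interpolation=cv2.INTER_CUBIC))
E
```

```text
time: 17.33
ee_pos: [0.4609, 0.3044, 0.2297]
eef_rot: [-180.0, -0.0, 83.0]
ft_force: [-0.8, -0.6, -0.3]
finger_gap: 0.0854
t 17.33 pos [0.4609 0.3044 0.2297] rot [-180.     -0.     83.02] F [-0.8 -0.6 -0.3] gap 0.0854
turn total [-0.     -0.      0.0001] deg [-0.   -0.    0.02]
shift total after turn [-0.008  0.005  1.837] | before turn [-0.008  0.005  1.837] dist 0.1377
```

View pics/s8.png

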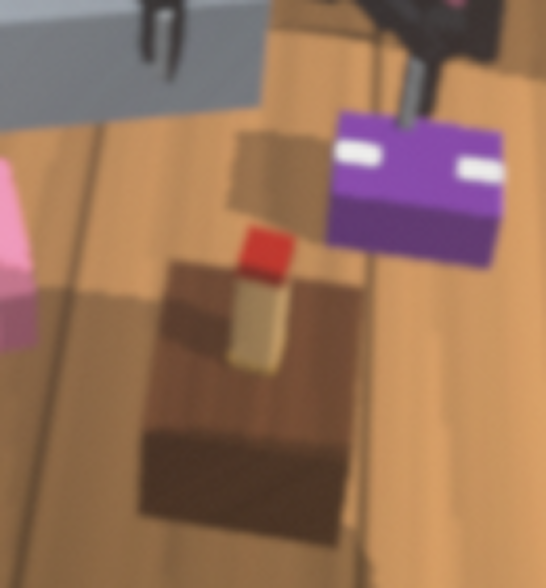

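View pics/t8.png

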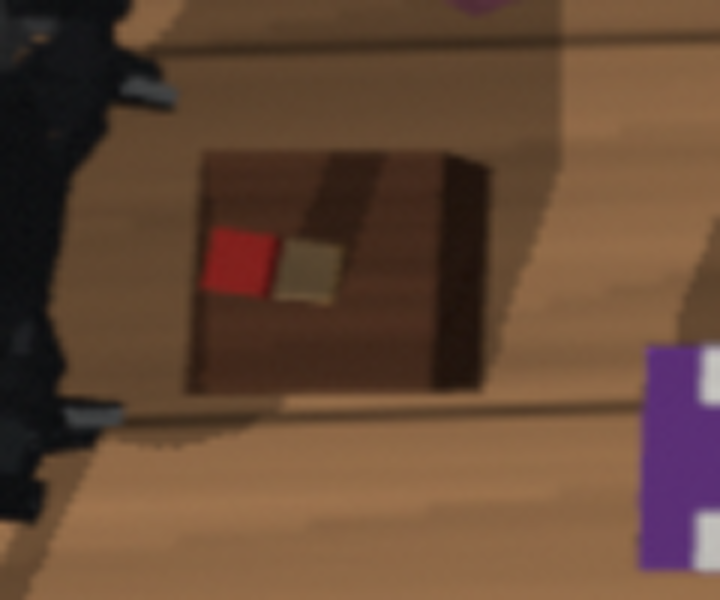

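Jaws straddle the stylus: fingers at top (148,90) and (95,415), with the red cap row ~262 between them. I'll descend and grip.

```bash
python3 -m jog '[{"tx":-0.004,"ty":0,"tz":0.3,"rx":0,"ry":0,"rz":0,"gripper":1},{"tx":0,"ty":0,"tz":0.4,"rx":0,"ry":0,"rz":0,"gripper":1},{"tx":0,"ty":0,"tz":0.4,"rx":0,"ry":0,"rz":0,"gripper":1},{"tx":0,"ty":0,"tz":0.4,"rx":0,"ry":0,"rz":0,"gripper":1},{"tx":0,"ty":0,"tz":0.237,"rx":0,"ry":0,"rz":0,"gripper":1},{"tx":0,"ty":0,"tz":0.1,"rx":0,"ry":0,"rz":0,"gripper":1},{"tx":0,"ty":0,"tz":0,"rx":0,"ry":0,"rz":0,"gripper":1}]';python3 -m jog '[{"tx":0,"ty":0,"tz":0,"rx":0,"ry":0,"rz":0,"gripper":0},{"tx":0,"ty":0,"tz":0,"rx":0,"ry":0,"rz":0,"gripper":0},{"tx":0,"ty":0,"tz":0,"rx":0,"ry":0,"rz":0,"gripper":0},{"tx":0,"ty":0,"tz":0,"rx":0,"ry":0,"rz":0,"gripper":0},{"tx":0,"ty":0,"tz":0,"rx":0,"ry":0,"rz":0,"gripper":0},{"tx":0,"ty":0,"tz":0,"rx":0,"ry":0,"rz":0,"gripper":0},{"tx":0,"ty":0,"tz":0,"rx":0,"ry":0,"rz":0,"gripper":0},{"tx":0,"ty":0,"tz":0,"rx":0,"ry":0,"rz":0,"gripper":0},{"tx":0,"ty":0,"tz":0,"rx":0,"ry":0,"rz":0,"gripper":0}]';python3 plan.py 0.4612 0.3037 0.092 83
```

```text
time: 18.02
ee_pos: [0.4596, 0.3021, 0.0914]
eef_rot: [-179.9, 0.1, 83.0]
ft_force: [-0.2, 0.4, 0.8]
finger_gap: 0.0855
time: 18.77
ee_pos: [0.4614, 0.3045, 0.0937]
eef_rot: [179.9, -0.1, 83.1]
ft_force: [-0.1, -1.1, 6.0]
finger_gap: 0.0191
t 18.77 pos [0.4614 0.3045 0.0937] rot [ 1.7988e+02 -1.4000e-01  8.3090e+01] F [-0.1 -1.1  6. ] gap 0.0191
turn total [ 0.0007 -0.0008  0.0005] deg [ 0.12 -0.14  0.09]
shift total after turn [-0.011 -0.001  0.023] | before turn [-0.011 -0.001  0.023] dist 0.0019
```

```bash
python3 -m jog '[{"tx":0,"ty":0,"tz":-0.1,"rx":0,"ry":0,"rz":0,"gripper":0},{"tx":0,"ty":0,"tz":-0.25,"rx":0,"ry":0,"rz":0,"gripper":0},{"tx":0,"ty":0,"tz":-0.3,"rx":0,"ry":0,"rz":0,"gripper":0},{"tx":0,"ty":0,"tz":-0.3,"rx":0,"ry":0,"rz":0,"gripper":0},{"tx":0,"ty":0,"tz":-0.3,"rx":0,"ry":0,"rz":0,"gripper":0},{"tx":0,"ty":0,"tz":-0.3,"rx":0,"ry":0,"rz":0,"gripper":0},{"tx":0,"ty":0,"tz":-0.2,"rx":0,"ry":0,"rz":0,"gripper":0},{"tx":0,"ty":0,"tz":0,"rx":0,"ry":0,"rz":0,"gripper":0},{"tx":0,"ty":0,"tz":0,"rx":0,"ry":0,"rz":0,"gripper":0}]';python3 plan.py 0.5665 0.0503 0.226 83;python3 - <<'E'
from h import *
s=r.read_camera("side");cv2.imwrite("pics/s9.png",cv2.resize(s[200:380,290:430],None,fx=4.2,fy=3.3,interpolation=cv2.INTER_CUBIC))
E
```

```text
time: 19.52
ee_pos: [0.4611, 0.3043, 0.2246]
eef_rot: [179.9, -0.1, 83.1]
ft_force: [0.4, 1.1, -0.5]
finger_gap: 0.0192
t 19.52 pos [0.4611 0.3043 0.2246] rot [ 1.7987e+02 -1.5000e-01  8.3080e+01] F [ 0.4  1.1 -0.5] gap 0.0192
turn total [ 0.0007 -0.0008  0.0005] deg [ 0.13 -0.15  0.08]
shift total after turn [-3.189  1.808 -0.019] | before turn [-3.192  1.803 -0.023] dist 0.275
```

View pics/s9.png

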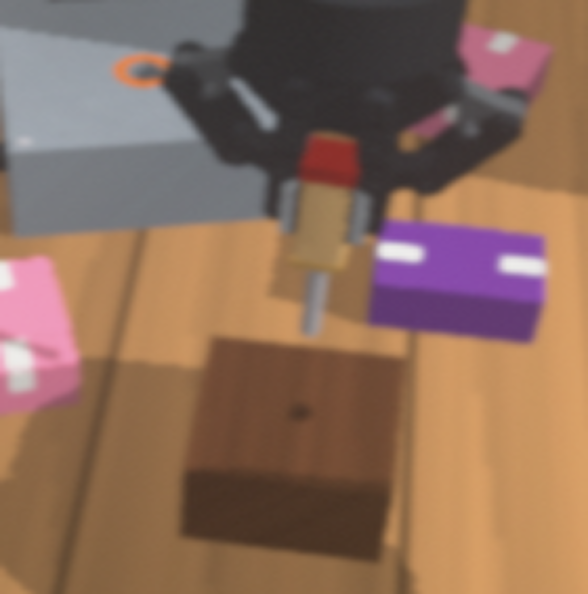

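The stylus is out of its stand hole (crop 300,410) and hangs upright, tip at (312,333). I move over the ring.

```bash
python3 -m jog '[{"tx":-0.2,"ty":0.11,"tz":0,"rx":0,"ry":0,"rz":0,"gripper":0},{"tx":-0.4,"ty":0.23,"tz":0,"rx":0,"ry":0,"rz":0,"gripper":0},{"tx":-0.45,"ty":0.25,"tz":0,"rx":0,"ry":0,"rz":0,"gripper":0},{"tx":-0.45,"ty":0.25,"tz":0,"rx":0,"ry":0,"rz":0,"gripper":0},{"tx":-0.45,"ty":0.25,"tz":0,"rx":0,"ry":0,"rz":0,"gripper":0},{"tx":-0.45,"ty":0.25,"tz":0,"rx":0,"ry":0,"rz":0,"gripper":0},{"tx":-0.45,"ty":0.25,"tz":0,"rx":0,"ry":0,"rz":0,"gripper":0},{"tx":-0.34,"ty":0.21,"tz":0,"rx":0,"ry":0,"rz":0,"gripper":0},{"tx":0,"ty":0,"tz":0,"rx":0,"ry":0,"rz":0,"gripper":0},{"tx":0,"ty":0,"tz":0,"rx":0,"ry":0,"rz":0,"gripper":0}]';python3 plan.py 0.566 0.0503 0.18 83
```

```text
time: 20.4
ee_pos: [0.5652, 0.0487, 0.2217]
eef_rot: [-179.8, -0.1, 82.9]
ft_force: [-0.4, -0.5, -0.8]
finger_gap: 0.0192
t 20.4 pos [0.5652 0.0487 0.2217] rot [-1.7984e+02 -7.0000e-02  8.2890e+01] F [-0.4 -0.5 -0.8] gap 0.0192
turn total [-0.0009 -0.0004 -0.0006] deg [-0.16 -0.07 -0.11]
shift total after turn [0.023 0.008 0.557] | before turn [0.022 0.009 0.557] dist 0.0418
```

```bash
python3 -m jog '[{"tx":0.022,"ty":0.009,"tz":0.2,"rx":0,"ry":0,"rz":0,"gripper":0},{"tx":0,"ty":0,"tz":0.25,"rx":0,"ry":0,"rz":0,"gripper":0},{"tx":0,"ty":0,"tz":0.1,"rx":0,"ry":0,"rz":0,"gripper":0},{"tx":0,"ty":0,"tz":0,"rx":0,"ry":0,"rz":0,"gripper":0},{"tx":0,"ty":0,"tz":0,"rx":0,"ry":0,"rz":0,"gripper":0}]';python3 plan.py 0.566 0.0503 0.18 83;python3 - <<'E'
from h import *
s=r.read_camera("side");cv2.imwrite("pics/s10.png",cv2.resize(s[165:255,270:370],None,fx=6,fy=6,interpolation=cv2.INTER_CUBIC))
print(proj("side",[[.566,.0503,.085],[.566,.0503,.095]]))
E
```

```text
time: 20.82
ee_pos: [0.5657, 0.0527, 0.1819]
eef_rot: [-179.9, -0.1, 83.2]
ft_force: [-0.1, -0.4, -0.7]
finger_gap: 0.0195
t 20.82 pos [0.5657 0.0527 0.1819] rot [-1.7992e+02 -7.0000e-02  8.3160e+01] F [-0.1 -0.4 -0.7] gap 0.0195
turn total [-0.0005 -0.0004  0.0009] deg [-0.08 -0.07  0.16]
shift total after turn [-0.031  0.007  0.026] | before turn [-0.031  0.007  0.026] dist 0.0031
[[323.6278754  221.01816171]
 [323.65217371 217.81127904]]
```

View pics/s10.png

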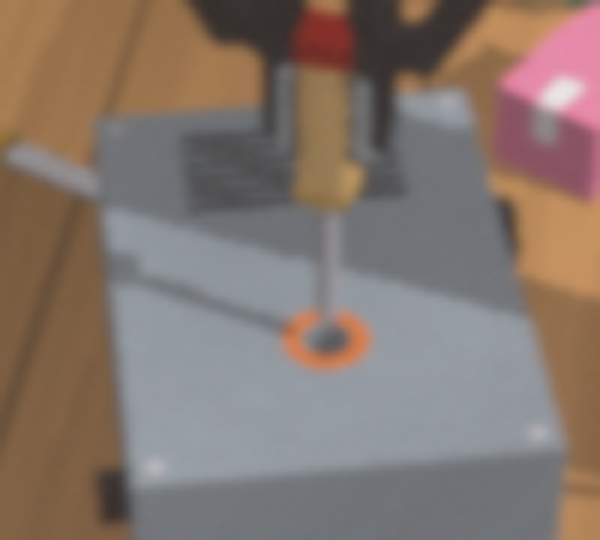

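Tip at crop (327,~320) is straight over the ring centre (327,340), as expected at that height. Descending into the hole.

```bash
python3 -m jog '[{"tx":-0.025,"ty":0.005,"tz":0.05,"rx":0,"ry":0,"rz":0,"gripper":0},{"tx":0,"ty":0,"tz":0.1,"rx":0,"ry":0,"rz":0,"gripper":0},{"tx":0,"ty":0,"tz":0.1,"rx":0,"ry":0,"rz":0,"gripper":0},{"tx":0,"ty":0,"tz":0.1,"rx":0,"ry":0,"rz":0,"gripper":0},{"tx":0,"ty":0,"tz":0.1,"rx":0,"ry":0,"rz":0,"gripper":0},{"tx":0,"ty":0,"tz":0,"rx":0,"ry":0,"rz":0,"gripper":0}]';python3 plan.py 0.566 0.0503 0.132 83;python3 - <<'E'
from h import *
s=r.read_camera("side");cv2.imwrite("pics/s11.png",cv2.resize(s[165:255,270:370],None,fx=6,fy=6,interpolation=cv2.INTER_CUBIC))
E
```

```text
time: 21.37
ee_pos: [0.5656, 0.0498, 0.1467]
eef_rot: [-179.9, -0.0, 83.1]
ft_force: [-1.1, -1.4, -1.2]
finger_gap: 0.0196
t 21.37 pos [0.5656 0.0498 0.1467] rot [-1.7985e+02 -5.0000e-02  8.3070e+01] F [-1.1 -1.4 -1.2] gap 0.0196
turn total [-0.0008 -0.0003  0.0004] deg [-0.15 -0.05  0.07]
shift total after turn [0.008 0.005 0.195] | before turn [0.008 0.005 0.195] dist 0.0147
```

View pics/s11.png

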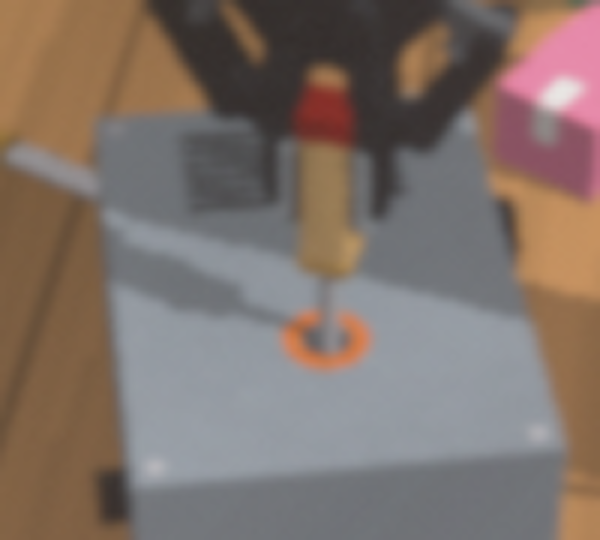

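The shaft is inside the hole, centred at (327,335). Pushing on in small steps.

```bash
python3 -m jog '[{"tx":0,"ty":0,"tz":0.05,"rx":0,"ry":0,"rz":0,"gripper":0},{"tx":0,"ty":0,"tz":0.04,"rx":0,"ry":0,"rz":0,"gripper":0},{"tx":0,"ty":0,"tz":0,"rx":0,"ry":0,"rz":0,"gripper":0}]';python3 -m jog '[{"tx":0,"ty":0,"tz":0.04,"rx":0,"ry":0,"rz":0,"gripper":0},{"tx":0,"ty":0,"tz":0,"rx":0,"ry":0,"rz":0,"gripper":0}]';python3 -m jog '[{"tx":0,"ty":0,"tz":0.03,"rx":0,"ry":0,"rz":0,"gripper":0},{"tx":0,"ty":0,"tz":0,"rx":0,"ry":0,"rz":0,"gripper":0}]'
```

```text
time: 21.67
ee_pos: [0.5668, 0.0499, 0.1416]
eef_rot: [180.0, -0.1, 83.1]
ft_force: [-0.7, -0.9, -0.7]
finger_gap: 0.0195
time: 21.83
ee_pos: [0.5671, 0.05, 0.1389]
eef_rot: [179.9, -0.1, 83.1]
ft_force: [0.9, 0.4, -1.2]
finger_gap: 0.0197
time: 22.0
ee_pos: [0.5673, 0.05, 0.137]
eef_rot: [179.9, -0.1, 83.1]
ft_force: [-0.8, -0.1, 2.3]
finger_gap: 0.0197
```

```bash
python3 -m jog '[{"tx":0,"ty":0,"tz":0.03,"rx":0,"ry":0,"rz":0,"gripper":0},{"tx":0,"ty":0,"tz":0,"rx":0,"ry":0,"rz":0,"gripper":0}]';python3 -m jog '[{"tx":0,"ty":0,"tz":0.03,"rx":0,"ry":0,"rz":0,"gripper":0},{"tx":0,"ty":0,"tz":0,"rx":0,"ry":0,"rz":0,"gripper":0}]';python3 -m jog '[{"tx":0,"ty":0,"tz":0.02,"rx":0,"ry":0,"rz":0,"gripper":0},{"tx":0,"ty":0,"tz":0,"rx":0,"ry":0,"rz":0,"gripper":0}]'
```

```text
time: 22.17
ee_pos: [0.5673, 0.05, 0.1348]
eef_rot: [179.9, -0.1, 83.1]
ft_force: [-0.1, 0.3, 2.8]
finger_gap: 0.0193
time: 22.33
ee_pos: [0.5673, 0.05, 0.1327]
eef_rot: [179.9, -0.1, 83.1]
ft_force: [-0.8, 0.3, 4.7]
finger_gap: 0.0193
time: 22.5
ee_pos: [0.5674, 0.05, 0.1325]
eef_rot: [179.8, -0.1, 83.1]
ft_force: [-3.6, -1.2, 12.7]
finger_gap: 0.0191
```

```bash
python3 -m jog '[{"tx":0,"ty":0,"tz":0.01,"rx":0,"ry":0,"rz":0,"gripper":0},{"tx":0,"ty":0,"tz":0,"rx":0,"ry":0,"rz":0,"gripper":0},{"tx":0,"ty":0,"tz":0,"rx":0,"ry":0,"rz":0,"gripper":0},{"tx":0,"ty":0,"tz":0,"rx":0,"ry":0,"rz":0,"gripper":0},{"tx":0,"ty":0,"tz":0,"rx":0,"ry":0,"rz":0,"gripper":0},{"tx":0,"ty":0,"tz":0,"rx":0,"ry":0,"rz":0,"gripper":0}]';python3 - <<'E'
from h import *
s=r.read_camera("side");cv2.imwrite("pics/s12.png",cv2.resize(s[90:260,265:425],None,fx=4.5,fy=3.5,interpolation=cv2.INTER_CUBIC))
E
```

```text
time: 23.0
ee_pos: [0.5674, 0.05, 0.1324]
eef_rot: [179.8, -0.1, 83.1]
ft_force: [-4.1, -0.4, 15.1]
finger_gap: 0.0193
```

View pics/s12.png

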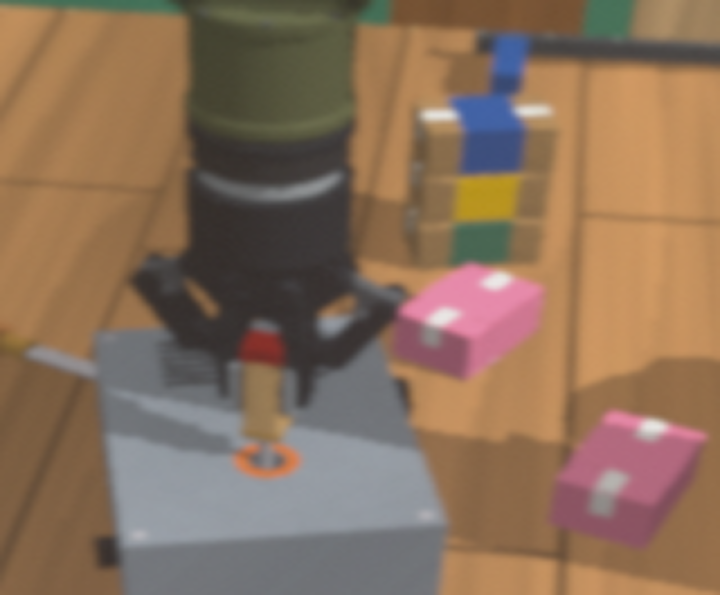

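The stack stands square (bands at 490, 135–245). The stylus is upright in the ring (267,460) and still pushing with a steady 15 N against the stop. Handing in.

Run:
```python
from workcell import r
print(r.job_done()); s=r.sense(); print(s["time"],s["ee_pos"],s["ft_force"],s["finger_gap"])
```

```text
the job is handed in; nothing more can be done
None
the job is handed in; nothing more can be done
```

I put the yellow carton on the green one and the blue one on top, and released both. I then took the stylus from its stand, pushed it through the orange-ringed hole onto the reset button, and handed the job in at about 23 s with it still gripped. No verdict came back.

**Last checks**
- **Cartons:** the side and top pictures show the three cartons aligned to about 2 mm and level. Blue's final position was judged by eye from the pictures, not measured.
- **Stylus:** it is upright in the hole with the gripper closed on the handle (gap 19 mm).
- **Button:** the push force rose like a spring (2.3, 2.8, 4.7 N). It then jumped to about 15 N with no further motion, which is the stop. Travel from the first clear contact reading (2.3 N) to the stop read about 5 mm, and the button's travel itself cannot be read directly.
- **Other items:** I steered clear of the glue bottle, the wax tin and the chisel, but did not measure their positions again at the end.

**Problems and disagreements**
- **Joint limit:** on the way to the stylus the last joint reached its limit and tilted the tool by 9° in free space. I turned the tool to the other grasp direction and carried on; nothing was touched.
- **Position readings:** the measured tool position wandered 2–3 mm between readings, and the two cameras differed by about 2 mm, so I corrected against the pictures.
- **Side force:** a sideways force of about 4 N remained on the tool at the end.

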